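Put the ward's battery packs and dispensers on charge

TASK

Put everything on charge: load each battery pack fully home in a bay of the charger, its tongue hooked under the steel lip and the other end swung down flat, and stand each toppled soap dispenser upright on a round pad of the charging plate, one per pad and centred on it. Only when all of them are in place, push the charger's lever switch fully over to on. Leave the steel dish and the amber jar alone.

Things in the scene. Friction and masses are not known exactly. Their poses are not given: they have to be found in the camera images.
- pack0: A grey rechargeable battery pack, may be absent. Block 110 long (own x) x 44 wide (y) x 48 high (z), origin at the centre of the block's underside; at its +x end a black tongue, 36 wide and 6 thick, level with the underside, sticks out 18 (tip at x = +73). About 0.35 kg; starts flat on the table.
- pack0_nose (a point): Tip of pack0's tongue, at its underside (x = +73 mm in the pack's frame).
- pack1: A battery pack like pack0; may be absent.
- pack1_nose (a point): Tip of pack1's tongue, at its underside (x = +73 mm in the pack's frame).
- pack2: A battery pack like pack0; may be absent.
- pack2_nose (a point): Tip of pack2's tongue, at its underside (x = +73 mm in the pack's frame).
- charger: The fixed grey charger, 190 x 315 mm; position and yaw vary. Three parallel open-topped bays 85 mm apart along its y, long axis along its x. Origin on the table, under the middle pack's resting place. Bay floors are 14 mm above the table; bays are 49 mm wide and 133 long inside (x = -57.5 to +75.5); side walls and near (-x) wall rise 12 mm above the bay floor.
- lip (a point): Middle of the steel lip's free edge (charger x = +65.5), at its underside. The lip overhangs the last 10 mm of all bays at their +x end; underside 13 mm, top 19 mm above the bay floors. Near wall to lip is 123 mm and a pack is 128 mm overall, so it cannot drop in flat: tilted 15 to 20 degrees it goes tongue first under the lip, then its other end is swung down.
- bay0 (a point): Bay 0's seat (lowest y in the charger's frame): the point on the bay floor where the origin of a home pack lies (play 2.5 mm each way). Axes as the charger's.
- bay0_nose (a point): Point on bay 0's floor, under the lip, where the tongue tip of a home pack lies; 73 mm along the charger's +x from bay0, 2.5 mm short of the end wall.
- bay1 (a point): Bay 1's seat (middle y in the charger's frame): the point on the bay floor where the origin of a home pack lies (play 2.5 mm each way). Axes as the charger's.
- bay1_nose (a point): Point on bay 1's floor, under the lip, where the tongue tip of a home pack lies; 73 mm along the charger's +x from bay1, 2.5 mm short of the end wall.
- bay2 (a point): Bay 2's seat (highest y in the charger's frame): the point on the bay floor where the origin of a home pack lies (play 2.5 mm each way). Axes as the charger's.
- bay2_nose (a point): Point on bay 2's floor, under the lip, where the tongue tip of a home pack lies; 73 mm along the charger's +x from bay2, 2.5 mm short of the end wall.
- switch (a joint): The charger's on/off lever: a black toggle lever at the charger's +y end, 160 mm from its middle. 0 = off (leaning to the charger's -x), 1.0 rad = fully on (leaning to +x); starts near 0. It turns about the charger's y axis and stays where it is left; a light push on its tip (a few N) moves it.
- switch_tip (a point): Tip of the switch lever, the lever is 45 mm long on a small fixed block; the tip is the highest point there, about 80 mm above the table.
- plate: Fixed black charging plate, 90 (own x) x 225 (y) x 10 mm high, flat top, position and yaw vary. Origin at the centre of its underside.
- pad0 (a point): Centre of a round grey charging pad, 68 mm across, flush with the plate's top, at plate y = -65 mm, 10 mm above the table. One dispenser per pad, facing any way.
- pad1 (a point): Centre of a round grey charging pad, 68 mm across, flush with the plate's top, at plate y = +65 mm, 10 mm above the table. One dispenser per pad, facing any way.
- dispenser0: Cordless soap dispenser, an upright white box with a heavy grey foot; starts toppled on its side (42 high there). Origin: centre of the foot's underside; own z up its height. 130 high, 42 wide (y), 50 deep (x; foot, the lowest 22, is 56 deep); a spout sticks out 17 on +x near the top (z 111-127, 22 wide). 0.4 kg, centre of mass 42 above the foot.
- dispenser1: A dispenser like dispenser0.
- dish: Steel bowl, 120 mm across, 40 high; to be left alone.
- jar: Amber glass jar, 70 mm across, 110 high; to be left alone.

How it is judged:
On the way, in this order (a step that is already met when the one before it is completed fails the run):
1. with the switch still off, every pack is home in a bay and every dispenser stands upright on a pad (((distance between pack0 and bay0 below 0.008 m and distance between pack0_nose and bay0_nose below 0.008 m and angle between pack0's own z axis and vertical below 0.05 rad) or (distance between pack0 and bay1 below 0.008 m and distance between pack0_nose and bay1_nose below 0.008 m and angle between pack0's own z axis and vertical below 0.05 rad) or (distance between pack0 and bay2 below 0.008 m and distance between pack0_nose and bay2_nose below 0.008 m and angle between pack0's own z axis and vertical below 0.05 rad)) and ((distance between pack1 and bay0 below 0.008 m and distance between pack1_nose and bay0_nose below 0.008 m and angle between pack1's own z axis and vertical below 0.05 rad) or (distance between pack1 and bay1 below 0.008 m and distance between pack1_nose and bay1_nose below 0.008 m and angle between pack1's own z axis and vertical below 0.05 rad) or (distance between pack1 and bay2 below 0.008 m and distance between pack1_nose and bay2_nose below 0.008 m and angle between pack1's own z axis and vertical below 0.05 rad)) and ((distance between pack2 and bay0 below 0.008 m and distance between pack2_nose and bay0_nose below 0.008 m and angle between pack2's own z axis and vertical below 0.05 rad) or (distance between pack2 and bay1 below 0.008 m and distance between pack2_nose and bay1_nose below 0.008 m and angle between pack2's own z axis and vertical below 0.05 rad) or (distance between pack2 and bay2 below 0.008 m and distance between pack2_nose and bay2_nose below 0.008 m and angle between pack2's own z axis and vertical below 0.05 rad)) and angle between each of dispenser0, dispenser1's own z axis and vertical below 0.1 rad and ((horizontal distance between dispenser0 and pad0 below 0.03 m and z of dispenser0 in the frame of pad0 between -0.004 and 0.005 m) or (horizontal distance between dispenser0 and pad1 below 0.03 m and z of dispenser0 in the frame of pad1 between -0.004 and 0.005 m)) and ((horizontal distance between dispenser1 and pad0 below 0.03 m and z of dispenser1 in the frame of pad0 between -0.004 and 0.005 m) or (horizontal distance between dispenser1 and pad1 below 0.03 m and z of dispenser1 in the frame of pad1 between -0.004 and 0.005 m)) and value of joint switch below 0.4 rad), for 0.2 s.
2. then the switch is pushed fully on (value of joint switch above 0.85 rad), for 0.2 s.
At the end, for the whole second after the job is handed in: Every pack present is home in a bay (origin and tongue tip within 8 mm of the bay's points, level within 0.05 rad), every dispenser present stands upright (within 0.1 rad) on a pad, centred within 30 mm; all at rest, and the switch is on (above 0.85 rad), switched after the rest was in place (((distance between pack0 and bay0 below 0.008 m and distance between pack0_nose and bay0_nose below 0.008 m and angle between pack0's own z axis and vertical below 0.05 rad) or (distance between pack0 and bay1 below 0.008 m and distance between pack0_nose and bay1_nose below 0.008 m and angle between pack0's own z axis and vertical below 0.05 rad) or (distance between pack0 and bay2 below 0.008 m and distance between pack0_nose and bay2_nose below 0.008 m and angle between pack0's own z axis and vertical below 0.05 rad)) and ((distance between pack1 and bay0 below 0.008 m and distance between pack1_nose and bay0_nose below 0.008 m and angle between pack1's own z axis and vertical below 0.05 rad) or (distance between pack1 and bay1 below 0.008 m and distance between pack1_nose and bay1_nose below 0.008 m and angle between pack1's own z axis and vertical below 0.05 rad) or (distance between pack1 and bay2 below 0.008 m and distance between pack1_nose and bay2_nose below 0.008 m and angle between pack1's own z axis and vertical below 0.05 rad)) and ((distance between pack2 and bay0 below 0.008 m and distance between pack2_nose and bay0_nose below 0.008 m and angle between pack2's own z axis and vertical below 0.05 rad) or (distance between pack2 and bay1 below 0.008 m and distance between pack2_nose and bay1_nose below 0.008 m and angle between pack2's own z axis and vertical below 0.05 rad) or (distance between pack2 and bay2 below 0.008 m and distance between pack2_nose and bay2_nose below 0.008 m and angle between pack2's own z axis and vertical below 0.05 rad)) and angle between each of dispenser0, dispenser1's own z axis and vertical below 0.1 rad and ((horizontal distance between dispenser0 and pad0 below 0.03 m and z of dispenser0 in the frame of pad0 between -0.004 and 0.005 m) or (horizontal distance between dispenser0 and pad1 below 0.03 m and z of dispenser0 in the frame of pad1 between -0.004 and 0.005 m)) and ((horizontal distance between dispenser1 and pad0 below 0.03 m and z of dispenser1 in the frame of pad0 between -0.004 and 0.005 m) or (horizontal distance between dispenser1 and pad1 below 0.03 m and z of dispenser1 in the frame of pad1 between -0.004 and 0.005 m)) and linear speed of each of pack0, pack1, pack2, dispenser0, dispenser1 below 0.02 m/s and value of joint switch above 0.85 rad); the robot touches nothing.
It fails at once if the dish is disturbed (moved over 30 mm) (distance of dish from where it was at the start of the episode above 0.03 m).
It fails at once if the jar is disturbed (moved over 30 mm) (distance of jar from where it was at the start of the episode above 0.03 m).
Of pack0, pack1, pack2 only 2 to 3 are there at a start; the rules pass over those that are not, and their reading is None.
At some moment in a run one of pack0, pack1, pack2 may be knocked a few centimetres aside while the robot is not near it.
Once in a run the grip may slacken for a moment while it holds something.
It also fails if it takes over 208 s, if anything falls off the work surface, if the arm or the gripper's body presses on something with over 40 N, if the wrist force passes 120 N, or if a joint passes its speed limit or range.

ROBOT

A 6-joint arm with a two-finger parallel gripper is mounted at the origin on the work surface. World frame = base frame: x ahead of the robot, y to its left, z up, the work surface at z = 0. Lengths are in m, angles in rad, forces in N, time in s.
With the tool pointing down it reaches from about 0.375 to 0.925 m from the base axis. Payload 5.7 kg.
Tool frame: the origin (TCP) lies at the very end of the fingers, on their centre line; the grasp point (between the pads) lies 19 mm behind it (grip_point_offset is the distance from the TCP to the grasp point, in m); x points along the fingers, y is the direction in which the jaws open and shut, and the axes are right-handed (so a half turn about x gives the same grasp; the last joint's range is limited). The gripper opens to 88 mm and grips with 3 to 60 N. Pads are 20 mm wide; open, the fingers measure 115 mm over their backs; the gripper's body (75 mm by 178 mm) begins 61 mm behind the grasp point.
Start: joints at [1.185, 0.359, 1.51, -0, 1.272, -0.115], TCP at [0.16, 0.578, 0.223] pointing down, gripper open.
Joint ranges: [-2.97, 2.97], [-1.01, 2.36], [0.21, 2.38], [-0.96, 4.11], [0.2, 2.71], [-2.98, 2.98]. Speed limits (rad/s): [2.39, 2.39, 3.14, 3.14, 3.14, 3.14].

INTERFACE

Orientations are given as a 3x3 rotation matrix whose columns are the frame's x, y, z axes.
In Python, from cell import * gives the robot as it stands. Calls block until the motion is done:
- move_pose(position, orientation): joint-space move of the TCP to a pose.
- move_linear(position, ori=None, vel=0.15, until_force=None): straight line of the TCP; ori=None keeps the orientation; vel is the mean speed in m/s. With until_force (N) it stops when the force on the tool has changed by that much, and returns True; else False.
- goto_joints(angles): joint-space move.
- release() and close_gripper(effort=None): open the fingers fully, or close them until they stop; effort is the grip in N (None keeps the last).
- wait(seconds).
- inverse_kinematics(position, orientation): joint angles nearest the present ones, or None.
- camera(name): name is "scene" or "top" or "wrist"; returns the picture (400x640x3 uint8, red, green, blue); there is no depth.
- camera_info(name): a dict with "camera_matrix" (3x3 intrinsics, pixels), "position" and "attitude" of the camera in the world; the wrist camera has in their place "mount" (4x4, takes a point from camera to tool coordinates, whose origin is the TCP and whose axes are the tool frame's). Camera axes: x right, y down, z forward; pixel columns grow to the right and rows downward; lengths in m; the calibration is good to about 2 mm. A picture is of the moment at which its call begins: read the wrist's pose just before it. camera_info takes no time and is no camera call.
A pose or a line that the arm cannot do raises MotionError and nothing moves.
- close_job(): hands the job in, once; it reports no verdict.
Readings, each from a call of its own:
- current_t(): time.
- current_joints(): joint angles.
- current_dq(): joint speeds.
- current_tau(): joint torques, N m.
- current_ee_pos(): TCP position.
- current_ee_rot(): TCP orientation.
- current_force(): force on the tool from outside, world axes, zero at the start.
- current_torque(): the same for the moment, N m.
- current_width(): finger opening in m.
Only numpy, scipy, OpenCV 4.12 (cv2) and the standard library are available. Lean on these libraries where they do the work, as an engineer would, in place of code of your own. Each camera call takes 0.05 s, during which the arm holds its last target.

## Working session

There is one attempt and no reset: what is moved stays moved. The work goes in short steps, each a Python script; the robot and the scene stay as the last script left them, time stands still between calls to the robot, and variables do not carry over. Pictures are saved under pics/ and viewed, and the job is handed in when it is done.

```bash
ls; mkdir -p pics
python3 - <<'E'
from cell import *
import cv2,numpy as np
for n in ("scene","top","wrist"):
    im=camera(n); cv2.imwrite(f"pics/{n}0.png",im[:,:,::-1])
    print(n,camera_info(n))
print(current_t(),current_ee_pos(),current_ee_rot(),current_width())
E
```

```text
pics
scene {'camera_matrix': array([[442.36094538,   0.        , 315.80226822],
       [  0.        , 442.36094538, 198.085848  ],
       [  0.        ,   0.        ,   1.        ]]), 'position': array([ 1.20008608, -0.47499904,  1.1213641 ]), 'attitude': array([[ 0.58564446,  0.64154231, -0.49542307],
       [ 0.81054272, -0.4683387 ,  0.35168076],
       [-0.00640771, -0.60752146, -0.79427742]])}
top {'camera_matrix': array([[388.32314968,   0.        , 323.96426916],
       [  0.        , 388.32314968, 195.46098596],
       [  0.        ,   0.        ,   1.        ]]), 'position': array([ 0.32877997, -0.01973876,  1.16074681]), 'attitude': array([[-0.03570118, -0.97572335,  0.21607724],
       [-0.99935499,  0.03569514, -0.00393181],
       [-0.00387655, -0.21607824, -0.97636836]])}
wrist {'camera_matrix': array([[278.02010861,   0.        , 317.08105644],
       [  0.        , 278.02010861, 205.41531654],
       [  0.        ,   0.        ,   1.        ]]), 'mount': array([[ 6.20744532e-04, -2.52129068e-01,  9.67693416e-01,
        -1.62490365e-01],
       [ 9.99999702e-01,  6.00127280e-04, -4.85106965e-04,
        -6.53311496e-04],
       [-4.58429651e-04,  9.67693429e-01,  2.52129365e-01,
        -6.71505872e-02],
       [ 0.00000000e+00,  0.00000000e+00,  0.00000000e+00,
         1.00000000e+00]])}
0.15 [0.16035025 0.57763825 0.22203838] [[-4.82269454e-04  2.67540736e-01  9.63546430e-01]
 [-1.28857455e-03  9.63545576e-01 -2.67541143e-01]
 [-9.99999053e-01 -1.37062832e-03 -1.19942417e-04]] 0.087895260474295
```

View pics/scene0.png

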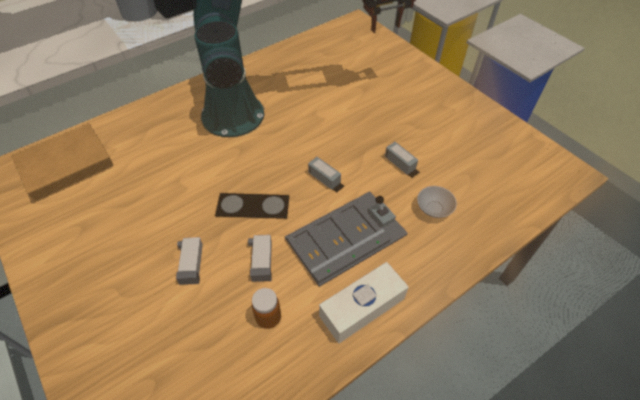

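View pics/top0.png

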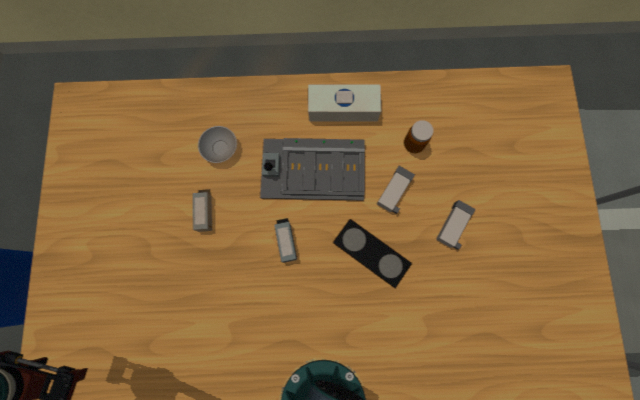

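View pics/wrist0.png

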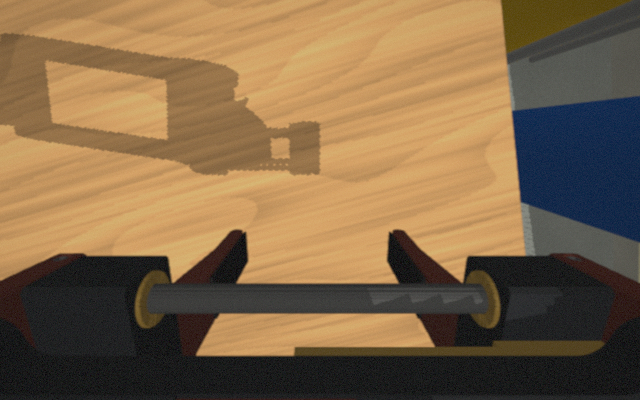

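Run:
```python
import cv2
t=cv2.imread("pics/top0.png"); s=cv2.imread("pics/scene0.png")
cv2.imwrite("pics/t_a.png",cv2.resize(t[120:270,180:320],None,fx=5,fy=4*1.0 if 0 else 5,interpolation=cv2.INTER_CUBIC)[:600*2][:750])
c=cv2.resize(t[120:220,250:380],None,fx=6,fy=6,interpolation=cv2.INTER_CUBIC);cv2.imwrite("pics/t_ch.png",c)
c=cv2.resize(t[180:270,185:305],None,fx=6,fy=6,interpolation=cv2.INTER_CUBIC);cv2.imwrite("pics/t_pk.png",c)
c=cv2.resize(t[160:290,325:485],None,fx=4.6,fy=4.6,interpolation=cv2.INTER_CUBIC);cv2.imwrite("pics/t_ds.png",c)
```

```text
(no output)
```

View pics/t_ch.png

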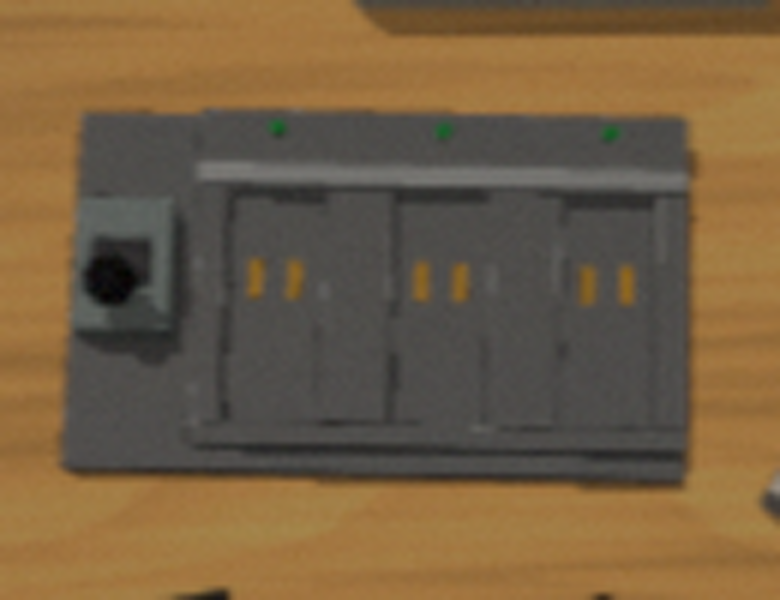

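View pics/t_pk.png

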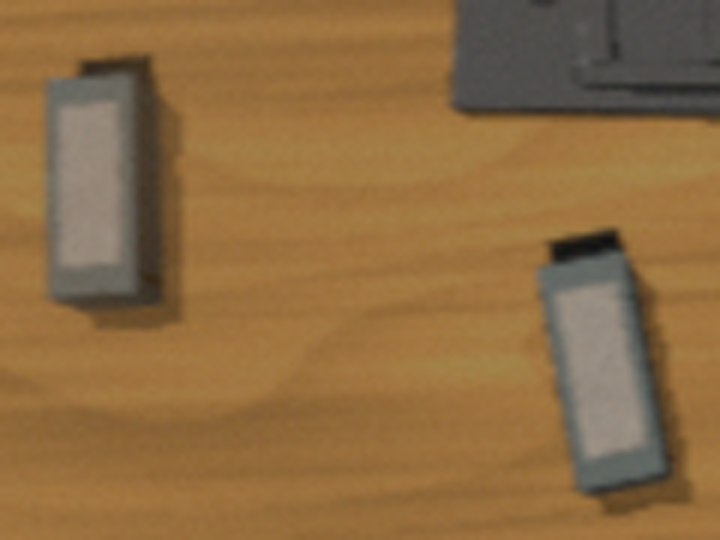

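View pics/t_ds.png

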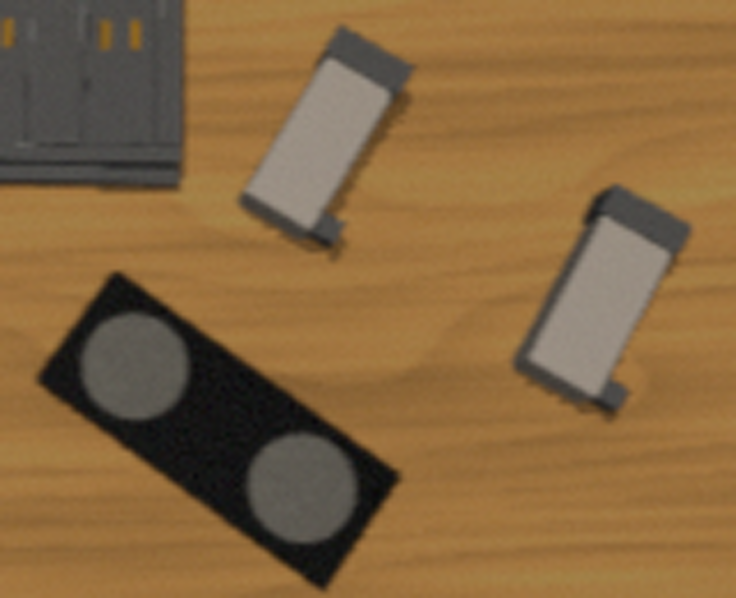

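```bash
cat > lib.py <<'E'
import numpy as np, cv2
from cell import *
from scipy.optimize import least_squares
def cam(name):
    ci=camera_info(name); K=ci["camera_matrix"]
    if name=="wrist":
        p=np.array(current_ee_pos());R=np.array(current_ee_rot());M=ci["mount"]
        return K, R@M[:3,3]+p, R@M[:3,:3]
    return K,ci["position"],ci["attitude"]
def proj(C,P):
    K,p,R=C; q=(np.atleast_2d(P)-p)@R; q=q@K.T; return q[:,:2]/q[:,2:]
def toplane(C,uv,z):
    K,p,R=C; uv=np.atleast_2d(uv); d=np.c_[uv,np.ones(len(uv))]@np.linalg.inv(K).T@R.T
    return p+d*((z-p[2])/d[:,2])[:,None]
def fit(C,local,uv,x0):
    """planar pose (x,y,yaw) from local pts (z = height above table)"""
    local=np.array(local,float);uv=np.array(uv,float)
    def f(v):
        c,s=np.cos(v[2]),np.sin(v[2]); P=np.c_[v[0]+c*local[:,0]-s*local[:,1],v[1]+s*local[:,0]+c*local[:,1],local[:,2]]
        return (proj(C,P)-uv).ravel()
    r=least_squares(f,x0); return r.x,r.fun.reshape(-1,2)
def unc(uv,o,s): return (np.array(uv,float)+.5)/s-.5+np.array(o)
def snap(name,fn,crop=None,s=1):
    im=camera(name)[:,:,::-1]; cv2.imwrite("pics/full_"+fn,im)
    if crop: x0,y0,x1,y1=crop; im=im[y0:y1,x0:x1]
    if s!=1: im=cv2.resize(im,None,fx=s,fy=s,interpolation=cv2.INTER_CUBIC)
    cv2.imwrite("pics/"+fn,im)
E
python3 - <<'E'
from lib import *
np.set_printoptions(precision=4,suppress=True)
C=cam("top"); mm=.001
pk=np.array([[-55,22,48],[55,22,48],[55,-22,48],[-55,-22,48],[73,18,6],[73,-18,6]])*mm
def rep(n,l,uv,x0):
    v,r=fit(C,l,uv,x0); print(n,v,"deg",np.degrees(v[2]),"rms",np.sqrt((r**2).mean())); 
rep("packL",pk,unc([(50,300),(47,80),(135,73),(140,293),(80,60),(150,55)],(185,180),6),[.5,.3,0])
rep("packR",pk,unc([(582,491),(541,268),(627,250),(667,475),(549,243),(616,231)],(185,180),6),[.5,.1,0])
pl=np.array([[0,-65,10],[0,65,10]])*mm
P=toplane(C,unc([(116,272),(40,380),(323,588),(400,477),(135,366),(302,488)],(325,160),4.6),.01);print("plate",P)
for n,q in (("A",[(343,27),(411,70),(333,55),(395,92),(247,195),(318,230)]),("B",[(615,185),(690,230),(603,215),(670,255),(527,358),(603,398)])):
    print(n,toplane(C,unc(q,(325,160),4.6),.042))
print("contacts",toplane(C,unc([(274,279),(441,282),(607,285)],(250,120),6),.014))
print("lip",toplane(C,unc([(198,182),(687,190)],(250,120),6),.033))
print("near",toplane(C,unc([(195,425),(685,430)],(250,120),6),.026))
print("tip",toplane(C,unc([(110,278)],(250,120),6),.08))
E
```

```text
packL [0.5438 0.3383 0.053 ] deg 3.0341710731152394 rms 0.20189120666132698
packR [0.4449 0.0917 0.1731] deg 9.92025714735055 rms 0.4039118545778935
plate [[ 0.5093 -0.0992  0.01  ]
 [ 0.441  -0.0469  0.01  ]
 [ 0.3047 -0.2188  0.01  ]
 [ 0.3714 -0.2727  0.01  ]
 [ 0.4477 -0.1084  0.01  ]
 [ 0.3667 -0.2101  0.01  ]]
A [[ 0.6602 -0.253   0.042 ]
 [ 0.6296 -0.2948  0.042 ]
 [ 0.6415 -0.245   0.042 ]
 [ 0.6152 -0.2832  0.042 ]
 [ 0.5509 -0.1831  0.042 ]
 [ 0.5265 -0.2267  0.042 ]]
B [[ 0.5488 -0.4184  0.042 ]
 [ 0.5179 -0.4627  0.042 ]
 [ 0.5296 -0.4086  0.042 ]
 [ 0.5024 -0.4482  0.042 ]
 [ 0.4406 -0.3512  0.042 ]
 [ 0.414  -0.396   0.042 ]]
contacts [[ 0.6783  0.0606  0.014 ]
 [ 0.6736 -0.0249  0.014 ]
 [ 0.6688 -0.1098  0.014 ]]
lip [[ 0.7254  0.097   0.033 ]
 [ 0.7119 -0.1515  0.033 ]]
near [[ 0.6     0.1008  0.026 ]
 [ 0.5885 -0.144   0.026 ]]
tip [[0.6616 0.1353 0.08  ]]
```

```bash
cat >> lib.py <<'E'
def down(psi):
    c,s=np.cos(psi),np.sin(psi); return np.array([[0,-s,c],[0,c,s],[-1,0,0]],float)
E
python3 - <<'E'
from lib import *
move_pose([.73,-.02,.2],down(-.05)); 
C=cam("wrist"); snap("wrist","w1.png"); np.save("C1.npy",np.array(list(C),dtype=object),allow_pickle=True)
print(current_t(),current_ee_pos())
E
```

```text
Traceback (most recent call last):
ValueError: could not broadcast input array from shape (3,3) into shape (3,)
```

View pics/w1.png

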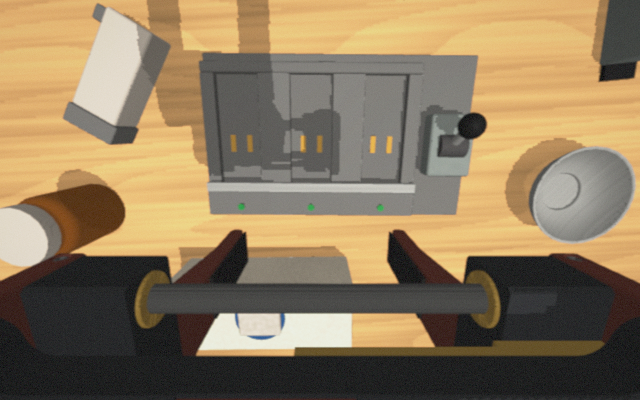

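Run:
```python
from lib import *
import pickle
C=cam("wrist"); pickle.dump(C,open("C1.pkl","wb"))
im=cv2.imread("pics/full_w1.png")
cv2.imwrite("pics/w1c.png",cv2.resize(im[40:225,190:340],None,fx=5,fy=5,interpolation=cv2.INTER_CUBIC)[:,:][0:925])
a=cv2.resize(im[45:225,195:340],None,fx=3.3,fy=3.3,interpolation=cv2.INTER_CUBIC);cv2.imwrite("pics/w1a.png",a)
a=cv2.resize(im[45:225,330:490],None,fx=3.3,fy=3.3,interpolation=cv2.INTER_CUBIC);cv2.imwrite("pics/w1b.png",a)
```

```text
(no output)
```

View pics/w1a.png

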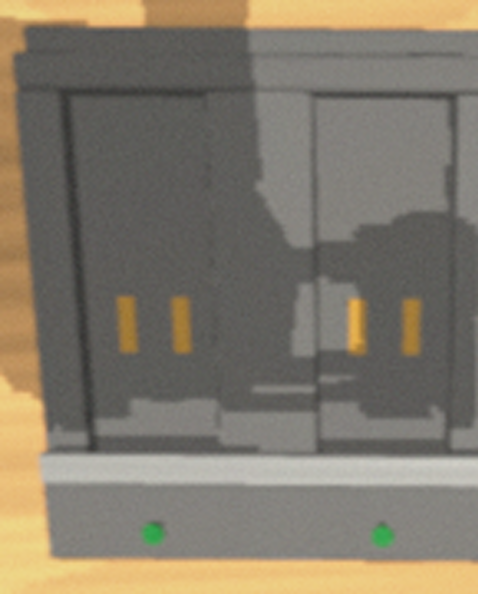

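View pics/w1b.png

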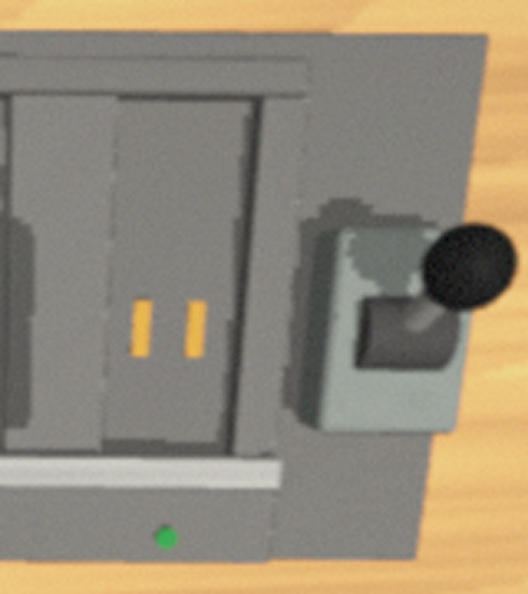

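Run:
```python
from lib import *
import pickle
np.set_printoptions(precision=4,suppress=True)
C=pickle.load(open("C1.pkl","rb"))
a=lambda q:unc(q,(195,45),3.3); b=lambda q:unc(q,(330,45),3.3)
c=toplane(C,np.r_[a([(154,325),(384,326)]),b([(168,328)])],.014);print(c)
l=toplane(C,np.r_[a([(45,456)]),b([(280,460)])],.033);print(l)
n=toplane(C,np.r_[a([(65,92),(316,92),(453,95)]),b([(115,97),(262,97)])],.026);print(n)
d=c[2]-c[0];print(np.arctan2(-d[0],d[1]),np.linalg.norm(d))
d=l[1]-l[0];print(np.arctan2(-d[0],d[1]));d=n[4]-n[0];print(np.arctan2(-d[0],d[1]))
yw=-.053;ex=np.array([np.cos(yw),np.sin(yw)]);ey=np.array([-ex[1],ex[0]])
o=np.array([.653,-.024])
for P in (c,l,n): print(np.c_[(P[:,:2]-o)@ex,(P[:,:2]-o)@ey]*1000)
```

```text
[[ 0.6701 -0.11    0.014 ]
 [ 0.6746 -0.0248  0.014 ]
 [ 0.6794  0.0603  0.014 ]]
[[ 0.7141 -0.1499  0.033 ]
 [ 0.7275  0.0972  0.033 ]]
[[ 0.592  -0.1278  0.026 ]
 [ 0.5961 -0.0433  0.026 ]
 [ 0.5993  0.0028  0.026 ]
 [ 0.6016  0.0391  0.026 ]
 [ 0.604   0.0886  0.026 ]]
-0.05473571911959701 0.17053866841773835
-0.05425533942142898
-0.05560200427825797
[[ 21.6099 -84.976 ]
 [ 21.5762   0.3598]
 [ 21.9059  85.5624]]
[[  67.6382 -122.5302]
 [  67.9489  124.9976]]
[[ -55.4138 -106.88  ]
 [ -55.7992  -22.2418]
 [ -55.0794   23.9651]
 [ -54.6238   60.2627]
 [ -54.8498  109.8773]]
```

View first.

Run:
```python
from lib import *
import pickle
move_pose([.53,.10,.16],down(.17))
C=cam("wrist");pickle.dump(C,open("C2.pkl","wb")); snap("wrist","w2.png"); print(current_t(),current_ee_pos())
```

```text
4.0917 [0.53239868 0.09965857 0.16070885]
```

View pics/w2.png

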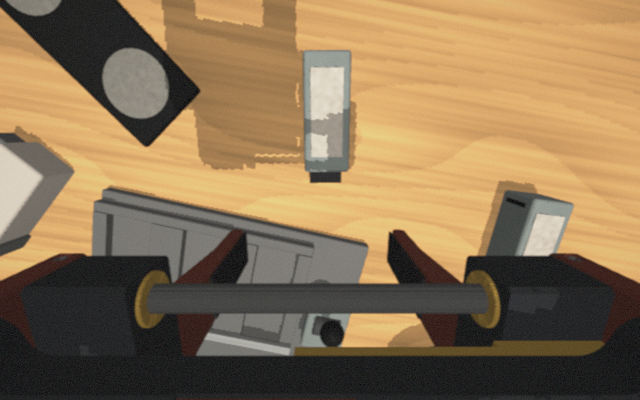

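Run:
```python
from lib import *
import pickle
C=pickle.load(open("C2.pkl","rb"))
pk=np.array([[-55,22,48],[55,22,48],[55,-22,48],[-55,-22,48],[73,18,6],[73,-18,6]])*.001
v,r=fit(C,pk,[(351,51),(349.5,170.5),(304,170.5),(304,51),(340,181),(310,182)],[.445,.09,.17]);print(v,r)
print(toplane(C,[(135,83)],.01))
print(current_ee_pos());wait(.3);print(current_ee_pos(),current_force())
```

```text
[0.44713393 0.09333379 0.17131186] [[ 1.17468664 -2.07981529]
 [-0.77522079  1.58945595]
 [ 0.35708533  1.6286913 ]
 [-1.21015018 -2.00669586]
 [ 0.85870194  1.60108093]
 [-0.32937958  0.62707507]]
[[ 0.44845856 -0.10884991  0.01      ]]
[0.53239868 0.09965857 0.16070885]
[0.53071261 0.09965033 0.15992675] [-0.51760327  0.15648515 -0.35266734]
```

```bash
cat >> lib.py <<'E'
def settle():
    wait(.25)
def grasp_pack(x,y,yaw,effort=40,lift=.18):
    R=down(yaw)
    release(); move_pose([x,y,.12],R); settle()
    move_linear([x,y,.021],R,vel=.12,until_force=15)
    settle(); print("at",current_ee_pos())
    close_gripper(effort); print("w",current_width())
    move_linear([x,y,lift],R,vel=.15); settle(); print("w",current_width(),"F",current_force(),"t",current_t())
E
python3 - <<'E'
from lib import *
grasp_pack(.4465,.0927,.172)
E
```

```text
at [0.44700012 0.09274123 0.02157359]
w 0.04385611139943823
w 0.043973819727045546 F [-0.09125694  0.04505921 -2.91100629] t 8.75
```

```bash
cat >> lib.py <<'E'
CH=np.array([.6553,-.0237]); CY=-.0547
def Rz(a): c,s=np.cos(a),np.sin(a); return np.array([[c,-s,0],[s,c,0],[0,0,1.]])
def Ry(a): c,s=np.cos(a),np.sin(a); return np.array([[c,0,s],[0,1.,0],[-s,0,c]])
RT=np.array([[0,0,1.],[0,1,0],[-1,0,0]])
def pack_tcp(bay,nx,nz,th,dx=0,h=.021,dy=0):
    """nose at charger x=nx, height nz above bay floor, pitch th"""
    n=np.r_[CH,0]+Rz(CY)@np.array([nx,(bay-1)*.085+dy,.014+nz])
    R=Rz(CY)@Ry(th)
    return n+R@np.array([dx-.073,0,h]), R@RT
E
python3 - <<'E'
from lib import *
for nx,nz,th in ((.055,.09,.3),(.055,.003,.3),(.074,.003,.3),(.073,0,0)):
    p,R=pack_tcp(1,nx,nz,th); print(p,inverse_kinematics(p,R)); p,R=pack_tcp(0,nx,nz,th); print(p,inverse_kinematics(p,R))
E
```

```text
[ 0.64677912 -0.02323344  0.14563504] [-0.12949101  0.66485323  1.21163965 -0.02208391  1.56431192 -1.64211531]
[ 0.64213194 -0.10810631  0.14563504] [-0.24066861  0.66960637  1.20216003 -0.05466941  1.56495979 -1.74831748]
[ 0.64677912 -0.02323344  0.05863504] [-0.12949101  0.74933084  1.2753815  -0.02235029  1.4161289  -1.63881488]
[ 0.64213194 -0.10810631  0.05863504] [-0.24066861  0.75357457  1.26594951 -0.05531848  1.41742467 -1.74017739]
[ 0.66575071 -0.02427222  0.05863504] [-0.12766092  0.77341386  1.22184542 -0.02171391  1.44561131 -1.63779776]
[ 0.66110352 -0.10914509  0.05863504] [-0.23615876  0.77767239  1.21237605 -0.05376759  1.44707951 -1.73767456]
[ 0.6553 -0.0237  0.035 ] [-1.41419183e-01  6.35622090e-01  1.55051471e+00 -4.44089210e-16
  9.55455850e-01 -1.65751551e+00]
[ 0.65065282 -0.10857287  0.035     ] [-2.69984466e-01  6.39913744e-01  1.54084259e+00 -4.44089210e-16
  9.60836321e-01 -1.78608079e+00]
```

Run:
```python
from lib import *
p,R=pack_tcp(1,.052,.09,.3); move_pose(p,R); settle(); print(current_width())
p,R=pack_tcp(1,.052,.025,.3); move_linear(p,R,vel=.1); settle()
C=cam("wrist"); snap("wrist","w3.png"); snap("scene","s3.png",(260,180,420,300),5)
print(current_ee_pos(),p,current_width(),current_force())
```

```text
0.043945732726101396
[ 0.64404539 -0.02312399  0.08108447] [ 0.64378361 -0.02306942  0.08063504] 0.04394785829435007 [ 0.26320912 -0.23832803 -2.88641539]
```

View pics/w3.png

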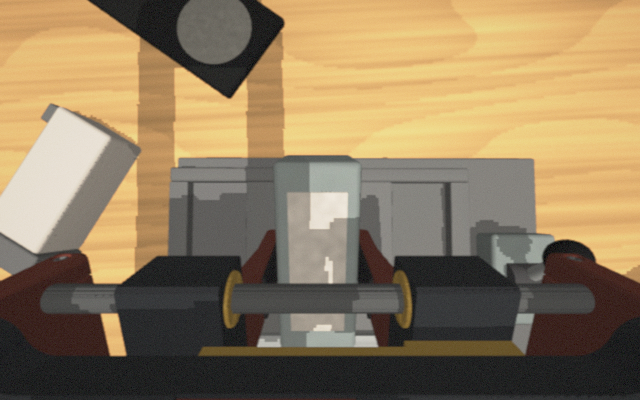

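View pics/s3.png

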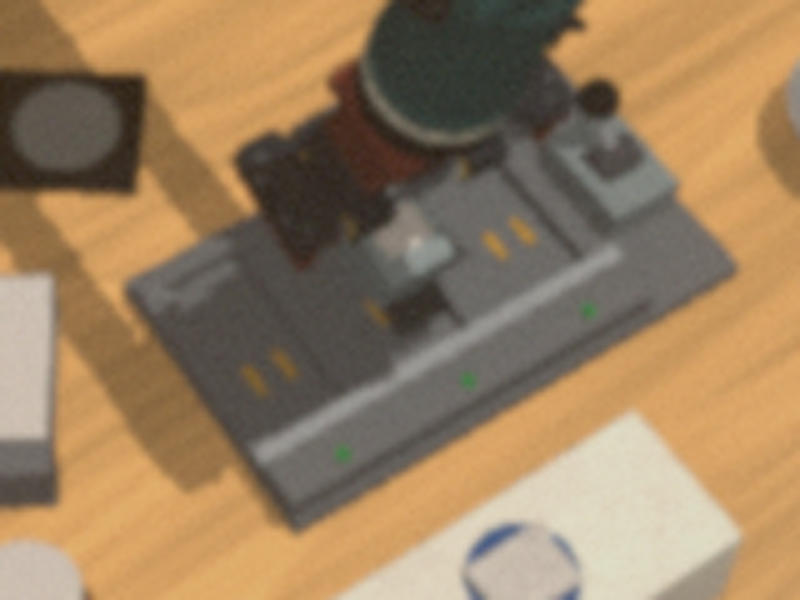

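Run:
```python
from lib import *
p,R=pack_tcp(1,.052,.003,.3); print("hit",move_linear(p,R,vel=.04,until_force=8)); settle()
print(current_ee_pos()-p,current_force())
z=current_ee_pos()[2]-p[2]
p,R=pack_tcp(1,.082,.003+max(z,0),.3); print("hit",move_linear(p,R,vel=.03,until_force=6)); 
print(current_ee_pos(),current_force(),current_width())
q,_=pack_tcp(1,0,0,.3); d=(Rz(CY).T@(current_ee_pos()-q)); print("nose charger",d)
```

```text
hit False
[ 2.25694410e-04 -2.24789059e-05  3.01295883e-04] [-0.06129576  0.09261915 -3.44615281]
hit True
[ 0.66413849 -0.02412523  0.05811922] [ 0.42910546  0.20081612 -2.72445016] 0.043733379077562924
nose charger [7.23821617e-02 5.86344905e-05 2.48417577e-03]
```

Run:
```python
from lib import *
q,_=pack_tcp(1,0,0,.3)
for i in range(2):
    p,R=pack_tcp(1,.084,.003,.3); print("hit",move_linear(p,R,vel=.01,until_force=8)); print(current_force(),Rz(CY).T@(current_ee_pos()-q),current_width())
settle();print(current_force(),Rz(CY).T@(current_ee_pos()-q),current_width())
snap("scene","s4.png",(260,180,420,300),5)
```

```text
hit True
[-0.00842019  0.24027886 -2.30016318] [0.07249048 0.00018104 0.00135927] 0.043582815040472775
hit True
[ 0.41211943 -0.73685539  1.70570791] [0.07284316 0.00029903 0.00052108] 0.043622191071680506
[ 0.85995714 -0.37028688  4.27708006] [0.07274393 0.00026551 0.00043141] 0.04354512168510616
```

View pics/s4.png

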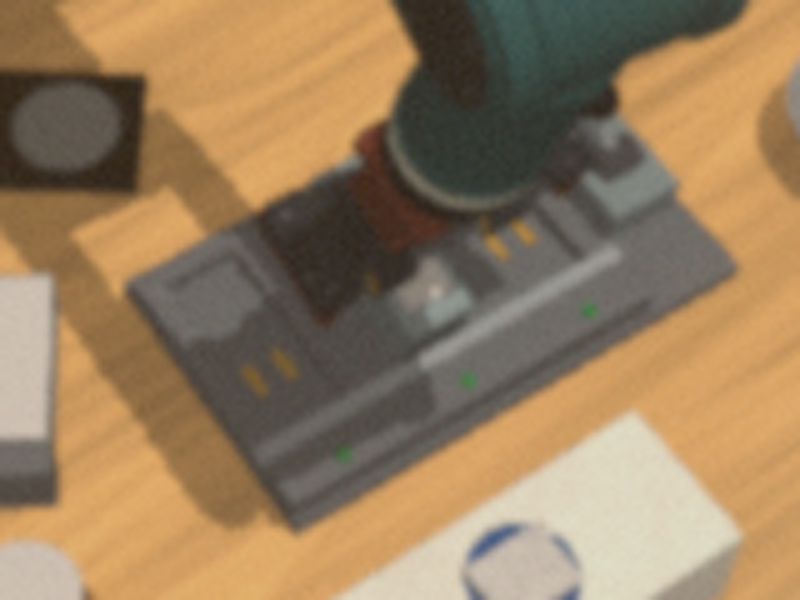

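Run:
```python
from lib import *
for th,nx,nz in ((.3,.0708,.002),(.22,.0706,.0015),(.15,.0704,.001),(.08,.0702,.0005),(.03,.070,.0),(0,.070,-.001)):
    p,R=pack_tcp(1,nx,nz,th); h=move_linear(p,R,vel=.03,until_force=20); settle(); print(th,h,current_force(),1000*(current_ee_pos()-p),current_width())
    if h: break
snap("scene","s5.png",(260,180,420,300),5);snap("wrist","w5.png")
```

```text
0.3 False [ 0.21128448  0.0090196  -2.95522975] [-0.26665947  0.02805439 -0.56260626] 0.04366915453489951
0.22 False [-0.88828071 -0.45263176 -2.25863024] [ 0.65185071 -0.06765508 -0.03696695] 0.043981760543475454
0.15 False [ 1.01882621  0.02363657 -1.39573709] [ 0.67878708 -0.092074    0.07226854] 0.0441886000573766
0.08 False [ 0.24104522  0.80978402 -2.80159201] [ 0.61554833 -0.06807124  0.108803  ] 0.04376859164229312
0.03 False [-0.44797078  0.65987365 -2.29454298] [ 0.2681115  -0.04208446  0.00826345] 0.043927790406451596
0 False [ 1.11488059 -0.12973591  6.69933984] [ 1.10275148 -0.19566562  0.82748078] 0.04383433832717756
```

View pics/s5.png

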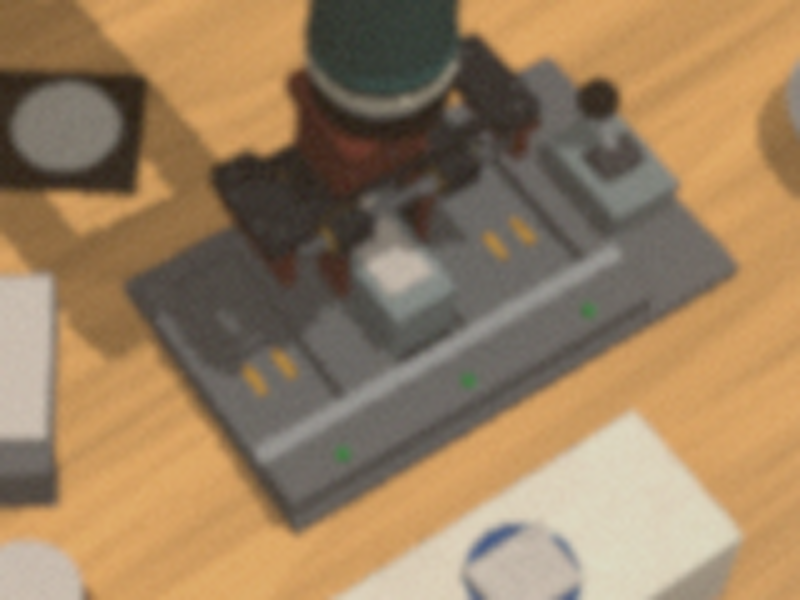

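View pics/w5.png

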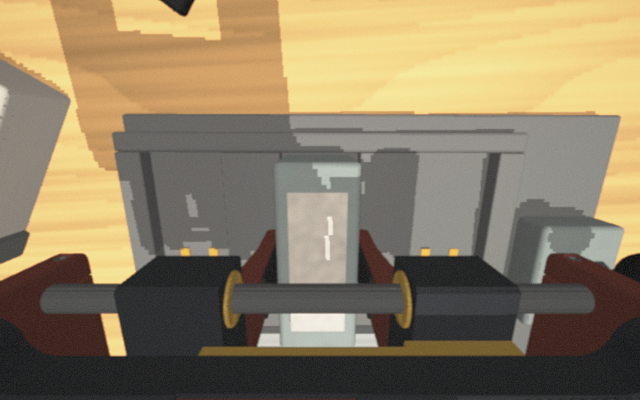

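Run:
```python
from lib import *
release(); settle(); p=np.array(current_ee_pos()); 
move_linear(p+[0,0,.09],down(CY),vel=.15)
move_pose([.73,-.02,.2],down(CY)); settle()
import pickle; C=cam("wrist"); pickle.dump(C,open("C6.pkl","wb")); snap("wrist","w6.png",(190,30,490,240),2.6); print(current_t())
snap("top","t6.png",(180,110,390,270),3.8)
```

```text
20.4583
```

View pics/w6.png

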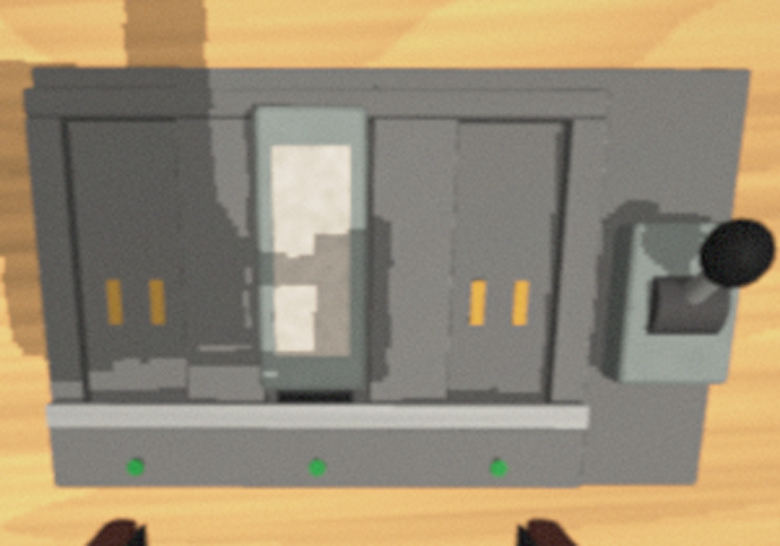

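View pics/t6.png

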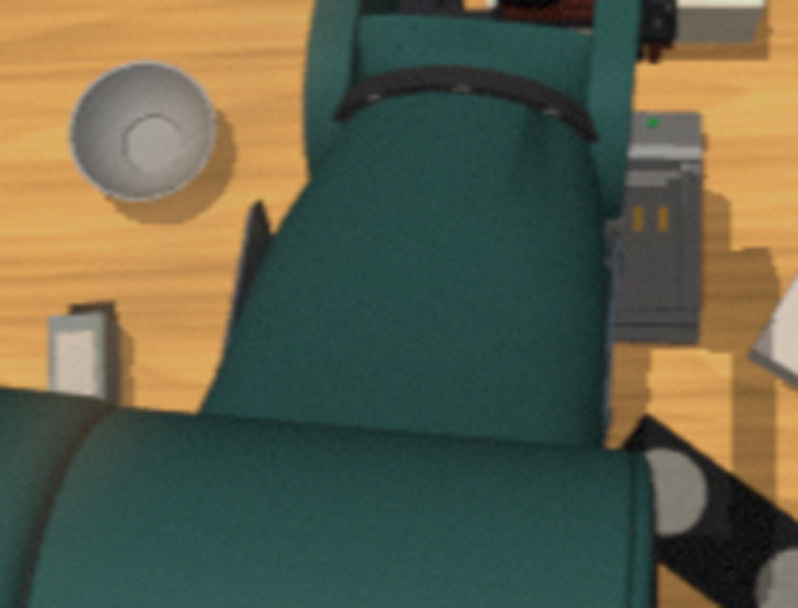

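Run:
```python
from lib import *
import pickle
C=pickle.load(open("C6.pkl","rb"))
pk=np.array([[-55,22,62],[55,22,62],[55,-22,62],[-55,-22,62]])*.001
v,r=fit(C,pk,unc([(368,107),(366,390),(262,391),(253,106)],(190,30),2.6),[.65,0,0]);print(v,r)
print(Rz(CY).T@(np.r_[v[:2]-CH,0]),v[2]-CY)
# move to look at pack L
move_pose([.62,.33,.16],down(.05)); settle()
C=cam("wrist"); pickle.dump(C,open("C7.pkl","wb")); snap("wrist","w7.png",(200,0,440,220),2.7);print(current_t())
```

```text
[ 0.65466424 -0.02456175 -0.0492672 ] [[ 0.23418188 -0.88620771]
 [ 0.22710428  0.78278408]
 [-0.33606559  0.60393825]
 [-0.13540984 -0.24552245]]
[-0.00058769 -0.00089522  0.        ] 0.00543280306172849
22.1917
```

View pics/w7.png

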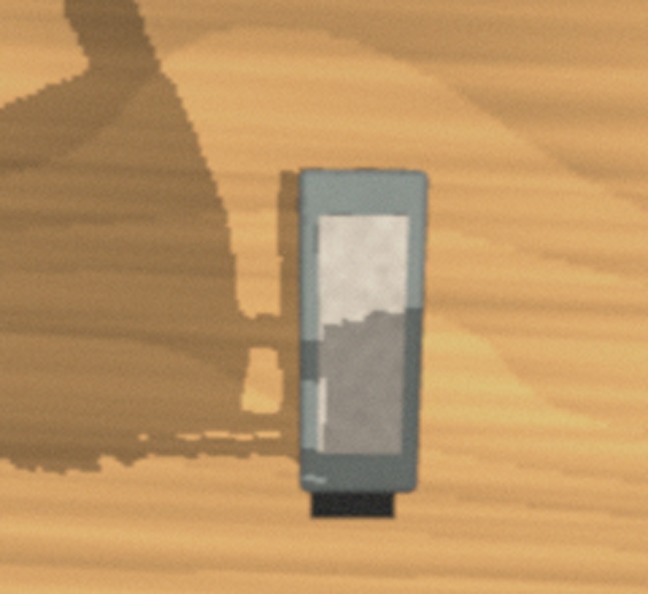

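Run:
```python
from lib import *
import pickle
C=pickle.load(open("C7.pkl","rb"))
pk=np.array([[-55,22,48],[55,22,48],[55,-22,48],[-55,-22,48],[73,18,6],[73,-18,6]])*.001
v,r=fit(C,pk,unc([(428,171),(416,491),(301,491),(301,170),(394,517),(312,517)],(200,0),2.7),[.54,.33,.05]);print(v,abs(r).max())
grasp_pack(v[0]-.001,v[1],v[2])
p,R=pack_tcp(0,.052,.1,.3); move_pose(p,R); settle(); print(current_width())
p,R=pack_tcp(0,.052,.003,.3); print("hit",move_linear(p,R,vel=.06,until_force=8)); settle()
print(1000*(current_ee_pos()-p),current_force(),current_width(),current_t())
snap("scene","s8.png",(240,180,420,300),4.4)
snap("wrist","w8.png")
```

```text
[0.54559521 0.33976896 0.04537229] 1.2351544019626033
at [0.54507765 0.34002088 0.02177106]
w 0.043700455028465424
w 0.04367572515191094 F [-0.2637518   0.16320971 -3.46392529] t 26.525
0.04333747761728742
hit False
[ 0.089448   -0.02081734  0.1836295 ] [-0.287459   -0.50816339 -4.41214279] 0.0439933982291339 30.475
```

View pics/s8.png

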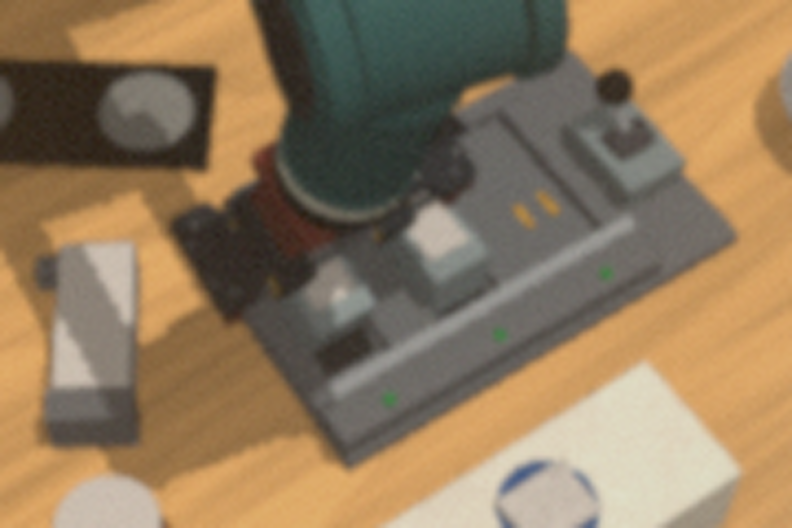

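View pics/w8.png

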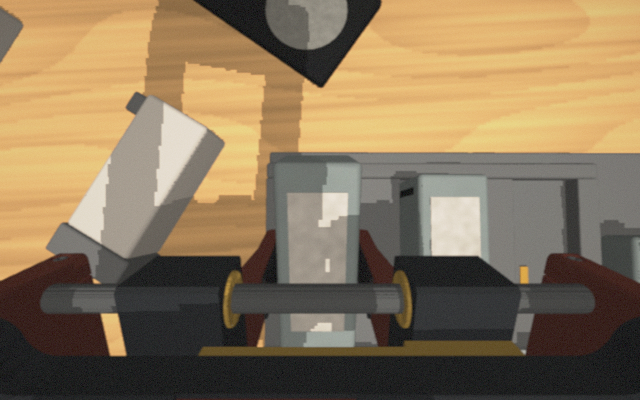

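Run:
```python
from lib import *
b=0
q,_=pack_tcp(b,0,0,.3)
for i in range(4):
    p,R=pack_tcp(b,.084,.003,.3); h=move_linear(p,R,vel=.02 if i==0 else .01,until_force=8); n=Rz(CY).T@(current_ee_pos()-q);print(h,n,current_force())
    if h and n[0]>.068: break
n0=n[0]
if n0>.067:
  for th,off,nz in ((.3,-.0018,.002),(.22,-.0019,.0015),(.15,-.002,.001),(.08,-.0022,.0005),(.03,-.0024,.0),(0,-.0024,-.001)):
    p,R=pack_tcp(b,n0+off,nz,th); h=move_linear(p,R,vel=.03,until_force=20); settle(); print(th,h,current_force(),1000*(current_ee_pos()-p),current_width())
    if h: break
snap("scene","s9.png",(240,180,420,300),4.4)
```

```text
True [0.07183985 0.00020058 0.00208255] [-0.49162238 -0.33304439 -4.11796228]
0.3 False [ 0.03207647  1.10165226 -4.59733778] [-0.05531103  0.07069119 -0.13883846] 0.04365244079440091
0.22 False [-0.24055721  0.32712328 -4.43197427] [ 0.63894079 -0.12443687 -0.03445409] 0.04387916679546153
0.15 False [ 0.23268306  0.68314805 -3.55739023] [ 0.69260975 -0.13717202  0.07711047] 0.04390663956782396
0.08 False [ 1.48357722 -1.0278762  -3.83734673] [ 0.51104474 -0.06818258  0.07565864] 0.043363870614917095
0.03 False [-0.68782023 -0.56322574 -4.15552087] [ 0.2259888  -0.03773542 -0.0242577 ] 0.04388541648545337
0 False [ 0.71789551 -0.15611787  5.40277366] [ 0.95332029 -0.2545115   0.79813183] 0.043561781872146405
```

View pics/s9.png

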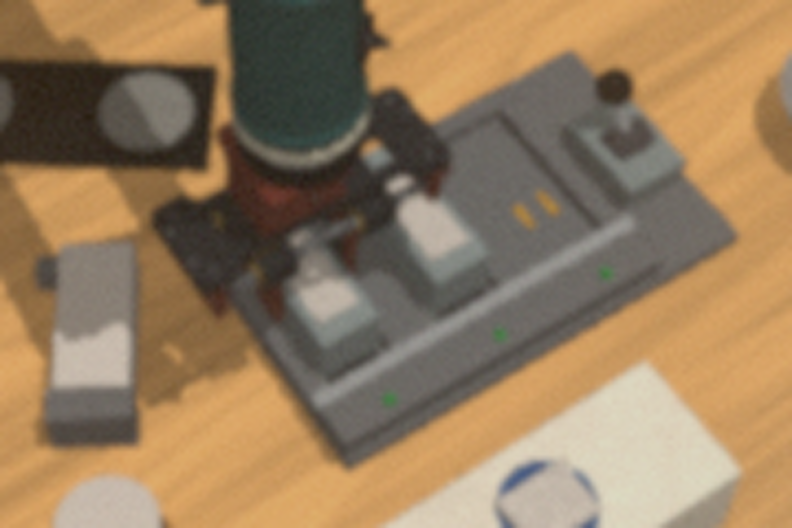

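Run:
```python
from lib import *
import pickle
release(); settle(); p=np.array(current_ee_pos()); 
move_linear(p+[0,0,.1],down(CY),vel=.15)
move_pose([.73,-.06,.2],down(CY)); settle()
C=cam("wrist"); pickle.dump(C,open("C10.pkl","wb")); snap("wrist","w10.png",(200,30,500,240),2.6)
move_pose([.67,-.23,.17],down(0)); settle()
C=cam("wrist"); pickle.dump(C,open("C11.pkl","wb")); snap("wrist","w11.png"); 
move_pose([.56,-.38,.17],down(0)); settle()
C=cam("wrist"); pickle.dump(C,open("C12.pkl","wb")); snap("wrist","w12.png"); print(current_t())
```

```text
39.9083
```

View pics/w10.png

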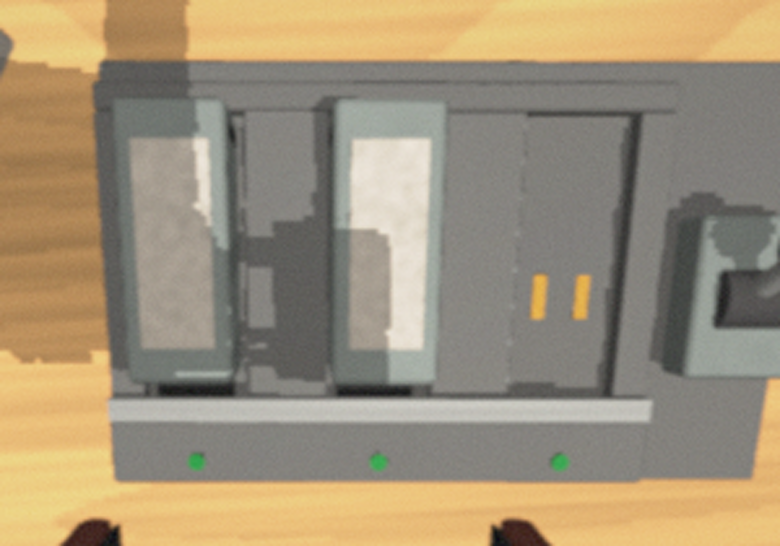

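View pics/w11.png

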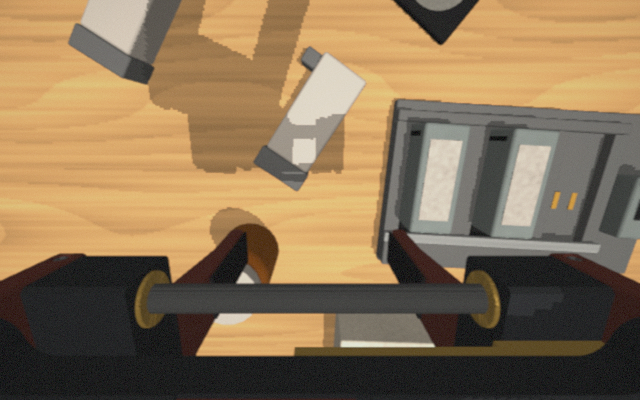

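View pics/w12.png

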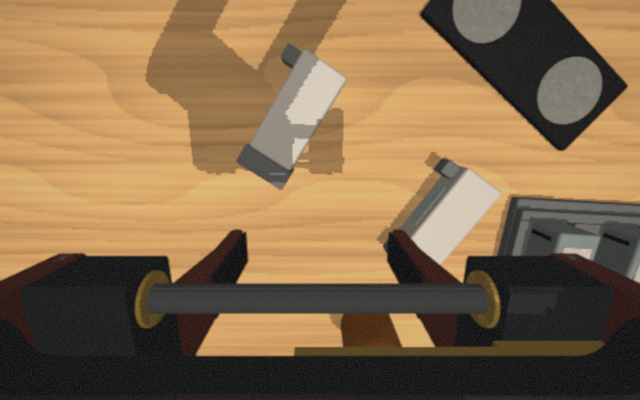

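Run:
```python
import cv2
im=cv2.imread("pics/full_w11.png"); cv2.imwrite("pics/w11c.png",cv2.resize(im[35:205,235:385],None,fx=3.5,fy=3.5,interpolation=cv2.INTER_CUBIC))
im=cv2.imread("pics/full_w12.png"); cv2.imwrite("pics/w12c.png",cv2.resize(im[30:200,220:370],None,fx=3.5,fy=3.5,interpolation=cv2.INTER_CUBIC))
im=cv2.imread("pics/full_w12.png"); cv2.imwrite("pics/w12d.png",cv2.resize(im[0:160,410:640],None,fx=3,fy=3,interpolation=cv2.INTER_CUBIC))
```

```text
(no output)
```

View pics/w11c.png

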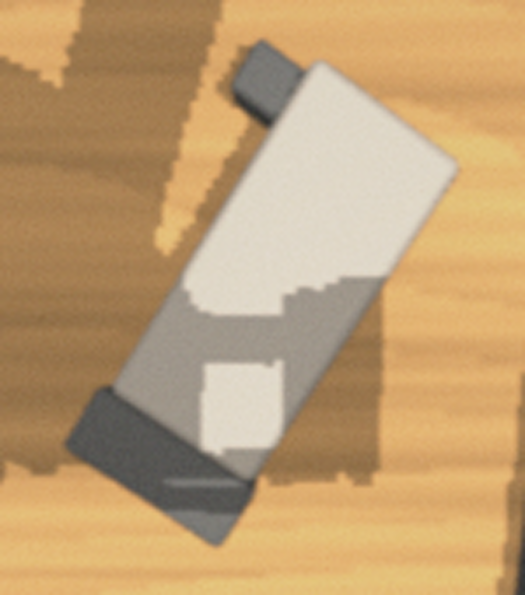

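View pics/w12c.png

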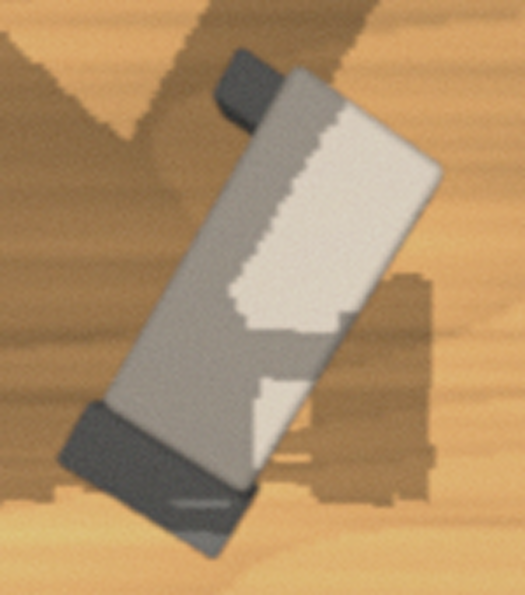

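View pics/w12d.png

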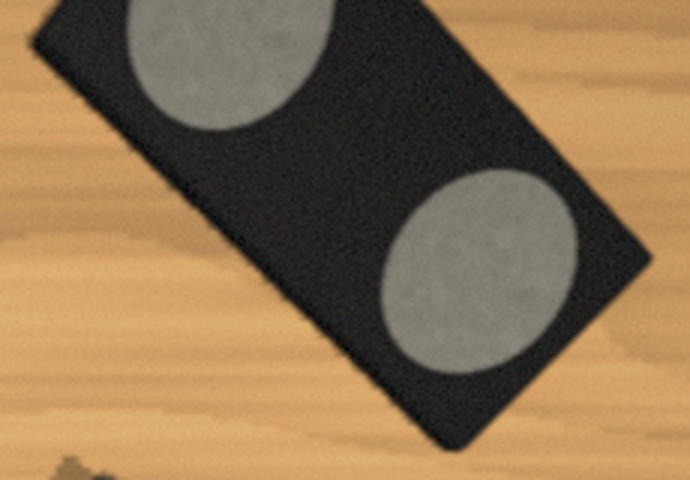

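```bash
cat > fitd.py <<'E'
from lib import *
import pickle
D=np.array([[130,25,42],[130,-25,42],[22,28,42],[22,-28,42],[0,28,42],[0,-28,42]])*.001
C=pickle.load(open("C11.pkl","rb"))
A,r=fit(C,D,unc([(320,62),(458,166),(105,388),(258,485),(66,443),(216,545)],(235,35),3.5),[.62,-.25,2.6])
if __name__=="__main__": print(A,abs(r).max())
C=pickle.load(open("C12.pkl","rb"))
B,r=fit(C,D,unc([(297,67),(442,168),(97,402),(257,488),(60,458),(214,557)],(220,30),3.5),[.52,-.43,2.6])
if __name__=="__main__": 
    print(B,abs(r).max())
    print(toplane(C,unc([(480,271),(230,28)],(410,0),3),.01))
E
python3 fitd.py
```

```text
[ 0.64899365 -0.27412818  2.54530435] 2.769085554349168
[ 0.53768623 -0.44085101  2.57554488] 3.6918886004717706
[[ 0.44806119 -0.1069912   0.01      ]
 [ 0.37188276 -0.20899712  0.01      ]]
```

```bash
cat >> fitd.py <<'E'
    print(r); print(toplane(C,unc([(297,67),(442,168),(97,402),(257,488),(60,458),(214,557)],(220,30),3.5),.042), C[1],C[2])
E
python3 fitd.py
```

```text
[ 0.64899365 -0.27412818  2.54530435] 2.769085554349168
[ 0.53768623 -0.44085101  2.57554488] 3.6918886004717706
[[ 0.44806119 -0.1069912   0.01      ]
 [ 0.37188276 -0.20899712  0.01      ]]
[[-0.28348619 -2.96829551]
 [ 2.34059012 -0.74399714]
 [-1.59433262 -1.21488809]
 [-0.40808555  3.6918886 ]
 [-1.28795877  1.08835195]
 [ 1.13398233  1.34550835]]
[[ 0.41706654 -0.39198852  0.042     ]
 [ 0.44203742 -0.3522673   0.042     ]
 [ 0.50530893 -0.45113177  0.042     ]
 [ 0.53026757 -0.404918    0.042     ]
 [ 0.52154671 -0.46306918  0.042     ]
 [ 0.55124844 -0.41838118  0.042     ]] [ 0.49371568 -0.37981982  0.33245504] [[-2.60419534e-03  9.67673411e-01  2.52193156e-01]
 [ 9.99996516e-01  2.62856276e-03  2.40276053e-04]
 [-4.30396790e-04  2.52192903e-01 -9.67676885e-01]]
```

```bash
cat >> lib.py <<'E'
def disp_tool(al,sgn):
    """tool axes in dispenser body frame, for +y-up lying grasp, tilted al towards foot"""
    a=np.array([0,-np.cos(al),-np.sin(al)]); y=np.array([sgn,0,0.]); return np.c_[a,y,np.cross(a,y)]
def lying(x,y,yaw):
    ez=np.array([np.cos(yaw),np.sin(yaw),0]); ex=np.array([-np.sin(yaw),np.cos(yaw),0]); ey=np.cross(ez,ex)
    return np.array([x,y,.021]),np.c_[ex,ey,ez]
def tcp_for(o,Rb,al,sgn,zg,yg=.006):
    T=disp_tool(al,sgn); g=np.array([0,yg,zg])+T[:,0]*.019
    return o+Rb@g, Rb@T
A=(.6475,-.274,2.555); B=(.536,-.441,2.573); PAD=[(.369,-.2095),(.4475,-.108)]
E
python3 - <<'E'
from lib import *
def ok(p,R):
    try: return inverse_kinematics(p,R)
    except Exception as e: return None
for nm,d in (("A",A),("B",B)):
    o,Rb=lying(*d)
    for al in np.radians([0,15,30,40,50]):
        for s in (1,-1):
            p,R=tcp_for(o,Rb,al,s,.07); q=ok(p,R); q2=ok(p+[0,0,.15],R)
            print(nm,int(np.degrees(al)),s,None if q is None else np.round(q,2),q2 is not None, p.round(3))
for k,pad in enumerate(PAD):
    for al in np.radians([15,25,30,35,40,45,50]):
        for s in (1,-1):
            good=[]
            for ph in range(-180,180,15):
                f=np.radians(ph) # tool horizontal dir = -own y
                ey=-np.array([np.cos(f),np.sin(f),0]); ez=np.array([0,0,1.]); ex=np.cross(ey,ez); Rb=np.c_[ex,ey,ez]
                p,R=tcp_for(np.r_[pad,.010],Rb,al,s,.07); 
                if ok(p,R) is not None and ok(p+[0,0,.06],R) is not None and ok(p-R[:,0]*.08,R) is not None: good.append(ph)
            print(k,int(np.degrees(al)+.5),s,good)
E
```

```text
A 0 1 [-0.49  0.65  1.62 -0.    0.88  1.67] True [ 0.589 -0.235  0.008]
A 0 -1 [-0.49  0.65  1.62 -0.    0.88 -1.47] True [ 0.589 -0.235  0.008]
A 14 1 [-0.47  0.58  1.84 -0.07  0.46  1.74] True [ 0.593 -0.238  0.009]
A 14 -1 [-0.47  0.58  1.84 -0.07  0.46 -1.4 ] True [ 0.593 -0.238  0.009]
A 29 1 None True [ 0.597 -0.241  0.011]
A 29 -1 None True [ 0.597 -0.241  0.011]
A 40 1 [-0.43  0.65  2.16  3.41  0.38 -1.7 ] False [ 0.599 -0.242  0.012]
A 40 -1 [-0.43  0.65  2.16  3.41  0.38  1.44] False [ 0.599 -0.242  0.012]
A 50 1 [-0.41  0.78  2.26  3.33  0.77 -1.6 ] True [ 0.601 -0.243  0.015]
A 50 -1 [-0.41  0.78  2.26  3.33  0.77  1.55] True [ 0.601 -0.243  0.015]
B 0 1 [-0.81  0.64  1.64 -0.    0.86  1.33] True [ 0.477 -0.403  0.008]
B 0 -1 [-0.81  0.64  1.64 -0.    0.86 -1.81] True [ 0.477 -0.403  0.008]
B 14 1 [-0.86  0.57  1.86  0.17  0.46  1.14] True [ 0.481 -0.406  0.009]
B 14 -1 [-0.86  0.57  1.86  0.17  0.46 -2.  ] True [ 0.481 -0.406  0.009]
B 29 1 None True [ 0.485 -0.408  0.011]
B 29 -1 None True [ 0.485 -0.408  0.011]
B 40 1 [-0.96  0.65  2.2   2.53  0.44 -1.31] True [ 0.487 
[... 1964 characters left out ...]
 -135, -120, -105, 30, 45, 60, 75, 90, 105, 120, 135, 150, 165]
1 35 -1 [-180, -165, -150, -135, -120, -105, 30, 45, 60, 75, 90, 105, 120, 135, 150, 165]
1 40 1 [-180, -165, -150, -135, -120, -105, 30, 45, 60, 75, 90, 105, 120, 135, 150, 165]
1 40 -1 [-180, -165, -150, -135, -120, -105, 30, 45, 60, 75, 90, 105, 120, 135, 150, 165]
1 45 1 [-180, -165, -150, -135, -120, -105, 30, 45, 60, 75, 90, 105, 120, 135, 150, 165]
1 45 -1 [-180, -165, -150, -135, -120, -105, 30, 45, 60, 75, 90, 105, 120, 135, 150, 165]
1 50 1 [-180, -165, -150, -135, -120, -105, -90, 30, 45, 60, 75, 90, 105, 120, 135, 150, 165]
1 50 -1 [-180, -165, -150, -135, -120, -105, -90, 30, 45, 60, 75, 90, 105, 120, 135, 150, 165]
```

Run:
```python
from lib import *
t=cv2.imread("pics/top0.png"); s=cv2.imread("pics/scene0.png")
C=cam("top"); print("jar top",toplane(C,[(424,131)],.11),"base",toplane(C,[(414,148)],0.0))
C=cam("scene"); print("jar top",toplane(C,[(265,299)],.11))
o,Rb=lying(*B)
for zg in (.07,.08):
  for al in np.radians([5,10,15,20]):
    p,R=tcp_for(o,Rb,al,-1,zg); print(zg,np.degrees(al).round(),p.round(3),inverse_kinematics(p,R),inverse_kinematics(p+[0,0,.2],R))
```

```text
jar top [[ 0.74042868 -0.31805593  0.11      ]] base [[ 0.72802526 -0.31271873  0.        ]]
jar top [[ 0.74837051 -0.31034508  0.11      ]]
0.07 5.0 [ 0.478 -0.404  0.008] [-0.82531814  0.61122502  1.71515455  0.03315169  0.73106602 -1.85127127] [-0.82531814  0.363879    1.54488551  0.02426368  1.14851796 -1.83653287]
0.07 10.0 [ 0.48  -0.405  0.008] [-0.83956404  0.58883732  1.78935138  0.08281009  0.59671231 -1.90639429] [-0.83956404  0.32440708  1.61771574  0.05418382  1.03183079 -1.8656752 ]
0.07 15.0 [ 0.481 -0.406  0.009] [-0.85521219  0.57353239  1.86242659  0.16573576  0.45952229 -1.99696073] [-0.85521219  0.28886421  1.69064512  0.09262628  0.91259024 -1.90491165]
0.07 20.0 [ 0.482 -0.407  0.009] [-0.87232957  0.56655235  1.93405612  0.32827322  0.32286077 -2.16965064] [-0.87232957  0.25801643  1.76350656  0.14435998  0.79102161 -1.9590896 ]
0.08 5.0 [ 0.47  -0.399  0.008] [-0.82969944  0.60185447  1.73835395  0.03423174  0.71735172 -1.85675349] [-0.82969944  0.3499787   1.56678851  0.02475713  1.14061882 -1.84128009]
0.08 10.0 [ 0.471 -0.4    0.008] [-0.8444456   0.57995638  1.81209365  0.08599225  0.58318271 -1.91449596] [-0.8444456   0.31054992  1.63886773  0.05537081  1.02479559 -1.87143744]
0.08 15.0 [ 0.473 -0.401  0.009] [-0.86067416  0.56526534  1.8848102   0.17356711  0.44620124 -2.01032119] [-0.86067416  0.2750369   1.71114429  0.09480224  0.90641597 -1.91201657]
0.08 20.0 [ 0.474 -0.401  0.009] [-0.87846342  0.55907886  1.95618166  0.34864118  0.31024483 -2.19628448] [-0.87846342  0.24422087  1.78345391  0.14798351  0.78573837 -1.96804355]
```

```bash
cat >> lib.py <<'E'
AL=np.radians(15); ZG=.075
def pick_disp(d):
    o,Rb=lying(*d); p,R=tcp_for(o,Rb,AL,-1,ZG)
    release(); move_pose(p+[0,0,.12],R); settle()
    print("hit",move_linear(p,R,vel=.12,until_force=15)); settle(); print(1000*(current_ee_pos()-p))
    close_gripper(50); print("w",current_width())
    move_linear(p+[0,0,.2],R,vel=.15); settle(); print("w",current_width(),"F",current_force(),"t",current_t())
def upright(pad,phi,dz=0,back=0):
    f=np.radians(phi); ey=-np.array([np.cos(f),np.sin(f),0]); ez=np.array([0,0,1.]); ex=np.cross(ey,ez); Rb=np.c_[ex,ey,ez]
    p,R=tcp_for(np.r_[pad,.010+dz],Rb,AL,-1,ZG); return p-R[:,0]*back,R
E
python3 - <<'E'
from lib import *
pick_disp(B)
q0=np.array(current_joints()); print(q0)
for k in (0,1):
  for ph in range(90,195,15):
    q=[inverse_kinematics(*upright(PAD[k],ph,dz)) for dz in (.1,0)]
    print(k,ph,[None if x is None else np.round(x,2) for x in q])
snap("scene","s13.png"); snap("wrist","w13.png")
E
```

```text
hit False
[ 0.2903217  -0.34404588  0.70289629]
w 0.04998106441795957
w 0.04942909785918802 F [-0.16738367  0.20327678 -4.14185972] t 44.7417
[-0.85792625  0.28268137  1.70140109  0.09368683  0.90936515 -1.90841437]
0 90 [array([-1.09,  0.85,  1.54,  0.5 ,  1.98, -1.22]), array([-1.09,  1.  ,  1.53,  0.48,  1.86, -1.29])]
0 105 [array([-0.97,  0.88,  1.43,  0.38,  2.09, -1.29]), array([-0.97,  1.03,  1.41,  0.35,  1.97, -1.34])]
0 120 [array([-0.85,  0.91,  1.34,  0.23,  2.18, -1.38]), array([-0.85,  1.05,  1.32,  0.22,  2.06, -1.42])]
0 135 [array([-0.73,  0.93,  1.28,  0.07,  2.23, -1.51]), array([-0.73,  1.07,  1.27,  0.06,  2.11, -1.52])]
0 150 [array([-0.61,  0.94,  1.26, -0.1 ,  2.24, -1.66]), array([-0.61,  1.08,  1.25, -0.1 ,  2.12, -1.64])]
0 165 [array([-0.49,  0.94,  1.28, -0.28,  2.21, -1.8 ]), array([-0.49,  1.07,  1.27, -0.25,  2.09, -1.76])]
0 180 [array([-0.37,  0.92,  1.33, -0.43,  2.14, -1.91]), array([-0.37,  1.05,  1.32, -0.4 ,  2.02, -1.86])]
1 90 [array([-0.91,  0.82,  1.62,  0.67,  1.87, -1.14]), array([-0.91,  0.98,  1.61,  0.65,  1.75, -1.24])]
1 105 [array([-0.8 ,  0.87,  1.47,  0.55,  2.01, -1.17]), array([-0.8 ,  1.02,  1.46,  0.52,  1.9 , -1.24])]
1 120 [array([-0.68,  0.91,  1.34,  0.42,  2.13, -1.24]), array([-0.68,  1.05,  1.33,  0.4 ,  2.02, -1.29])]
1 135 [array([-0.56,  0.95,  1.25,  0.27,  2.23, -1.34]), array([-0.56,  1.08,  1.23,  0.25,  2.12, -1.38])]
1 150 [array([-0.45,  0.97,  1.18,  0.1 ,  2.29, -1.49]), array([-0.45,  1.1 ,  1.17,  0.09,  2.18, -1.5 ])]
1 165 [array([-0.33,  0.98,  1.16, -0.09,  2.31, -1.65]), array([-0.33,  1.11,  1.14, -0.08,  2.2 , -1.64])]
1 180 [array([-0.22,  0.97,  1.17, -0.28,  2.28, -1.81]), array([-0.22,  1.1 ,  1.16, -0.26,  2.17, -1.77])]
```

View pics/w13.png

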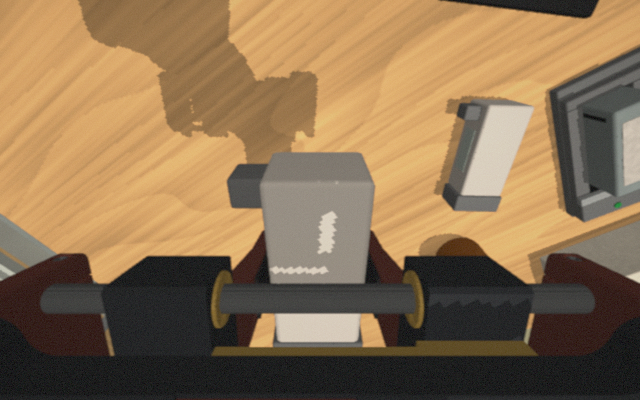

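View pics/s13.png

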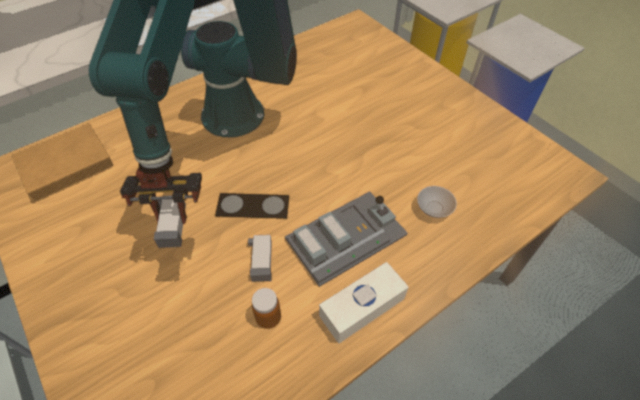

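Run:
```python
from lib import *
move_pose(*upright(PAD[0],140,.1)); settle(); print(current_width(),current_ee_pos(),current_t())
snap("scene","s14.png",(120,120,440,320),2.5);
```

```text
0.05005428132183819 [ 0.35959276 -0.20187802  0.18071716] 46.3
```

View pics/s14.png

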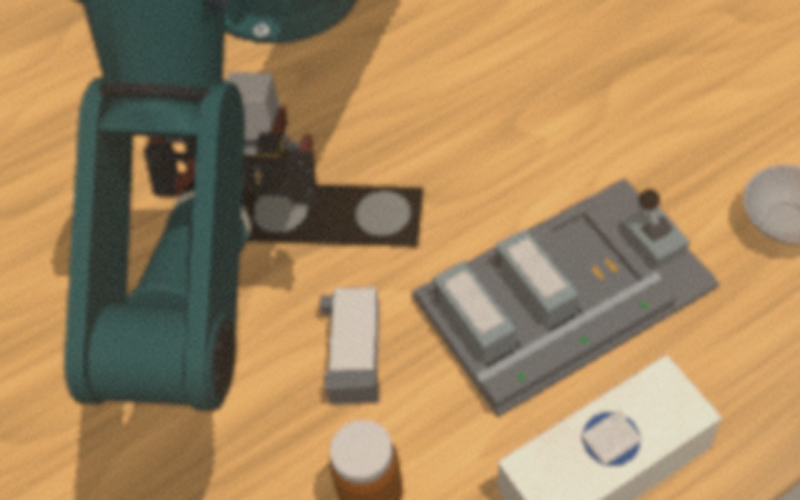

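Run:
```python
from lib import *
R=upright(PAD[0],140,0)[1]
p,R=upright(PAD[0],140,.006);print(move_linear(p,R,vel=.1,until_force=10)); settle(); print(current_force(),1000*(current_ee_pos()-p))
p,R=upright(PAD[0],140,-.004);print(move_linear(p,R,vel=.015,until_force=5)); settle(); print(current_force(),1000*(current_ee_pos()-p),current_width())
snap("scene","s15.png",(120,120,440,320),2.5); snap("top","t15.png",(300,100,500,300),3)
```

```text
False
[-0.45525076  0.60259763 -3.92153088] [ 0.14291257 -0.12935326  0.41167358]
True
[ 2.1428523  -0.87011517  5.98594218] [0.02548561 0.06326537 4.64511431] 0.049775574455531255
```

View pics/s15.png

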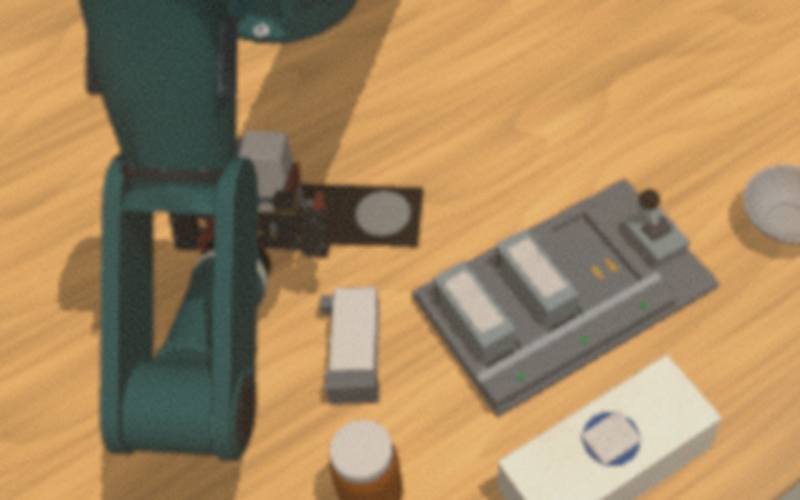

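View pics/t15.png

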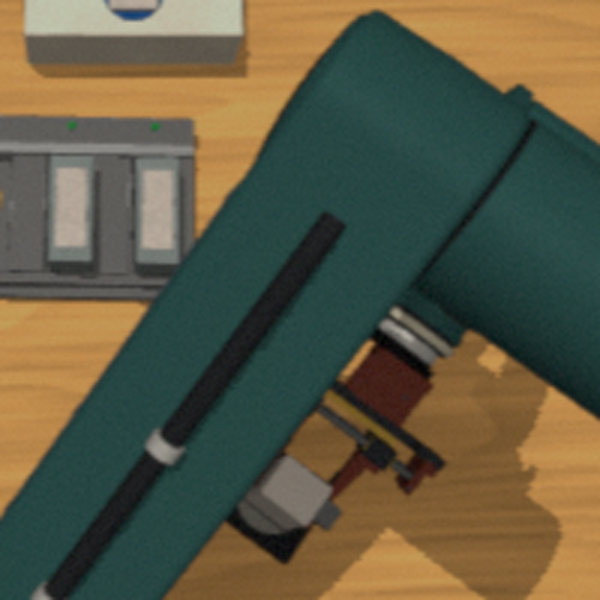

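Run:
```python
from lib import *
import pickle
release(); settle()
p=np.array(current_ee_pos());R=np.array(current_ee_rot())
print(move_linear(p-R[:,0]*.09,R,vel=.08,until_force=15)); settle()
snap("scene","s16.png",(120,120,440,320),2.5); print(current_ee_pos(),current_t())
```

```text
False
[ 0.42606821 -0.25732886  0.10271395] 51.0833
```

View pics/s16.png

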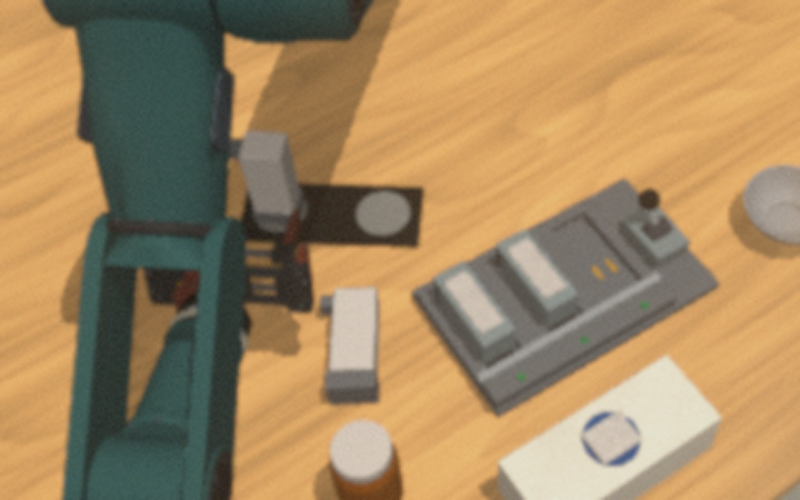

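Run:
```python
from lib import *
p=np.array(current_ee_pos());R=np.array(current_ee_rot())
move_linear(p+[0.02,-.0,.15],R,vel=.2)
o,Rb=lying(*A); q,Rq=tcp_for(o,Rb,AL,-1,ZG); move_pose(q+[0,0,.2],Rq); settle()
snap("wrist","w17.png"); snap("top","t17.png",(300,100,500,300),3)
pick_disp(A)
snap("wrist","w18.png")
```

```text
hit False
[ 0.3747548  -0.18193033  0.67860614]
w 0.04949566088116223
w 0.04971342724484391 F [-0.23357422 -0.46776575 -1.62311084] t 58.475
```

View pics/w17.png

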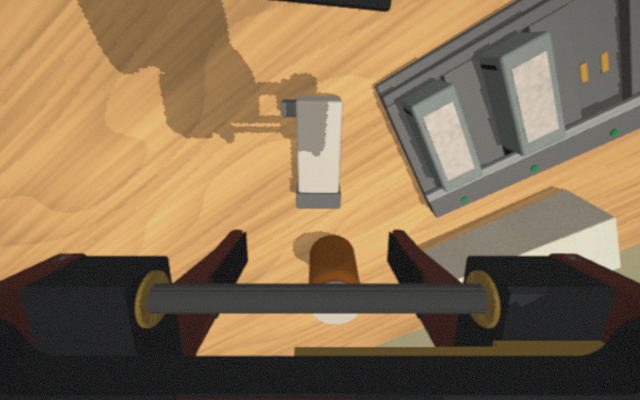

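View pics/w18.png

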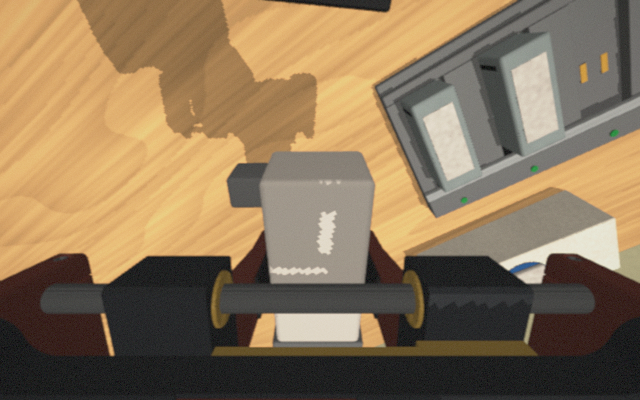

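Run:
```python
from lib import *
rows=[];b=[]
for r in (.45,.55,.65):
  for z in (.1,.25):
    for t in (0,.3,.6):
      R=Ry(t)@RT; q=inverse_kinematics([r,0,z],R)
      if q is None or abs(np.sin(q[3]))>.01: continue
      s1,s2,s3=q[1],q[1]+q[2],q[1]+q[2]+q[4]
      rows+= [[np.sin(s1),np.sin(s2),np.sin(s3),1,0,np.cos(s2)],[np.cos(s1),np.cos(s2),np.cos(s3),0,1,-np.sin(s2)]]; b+=[r,z]
x,res,rk,_=np.linalg.lstsq(np.array(rows),np.array(b),rcond=None); print(x,res,rk)
L=x[2]
for ph in (120,130,140,160,170,180,190):
    p,R=upright(PAD[1],ph,0); print(ph,p-R[:,0]*L)
C=cam("top"); print(toplane(C,[(309,121),(381,121),(309,85),(381,85)],0),toplane(C,[(309,111),(381,112),(309,85),(381,85)],.08))
print(toplane(cam("scene"),[(334,338),(321,310),(380,266)],0))
```

```text
[ 0.60667077  0.43287657  0.05644703  0.00569583 -0.05644703  0.11009497] [] 5
120 [ 0.46858553 -0.14452121  0.09469201]
130 [ 0.47460703 -0.1403049   0.09469201]
140 [ 0.4798049  -0.13510703  0.09469201]
160 [ 0.48712783 -0.12242335  0.09469201]
170 [ 0.48903038 -0.11532293  0.09469201]
180 [ 0.48967106 -0.108       0.09469201]
190 [ 0.48903038 -0.10067707  0.09469201]
[[ 0.83111723  0.01469973  0.        ]
 [ 0.82251806 -0.21523285  0.        ]
 [ 0.95689844  0.01125483  0.        ]
 [ 0.94801235 -0.22370628  0.        ]] [[ 0.82852025  0.01144909  0.08      ]
 [ 0.81722869 -0.20369968  0.08      ]
 [ 0.91360779  0.00911871  0.08      ]
 [ 0.90533415 -0.20964861  0.08      ]]
[[ 0.89503283 -0.20577219  0.        ]
 [ 0.81421085 -0.18790954  0.        ]
 [ 0.80638414  0.02657742  0.        ]]
```

Run:
```python
from lib import *
D=[]
for r in (.5,.6,.7):
  for z in (.1,.25):
    for t in (0,.3,.6,.9):
      q=inverse_kinematics([r,0,z],Ry(t)@RT)
      if q is not None: D.append((r,z,t,*q))
D=np.array(D); print(D[:6].round(3))
D=D[np.abs(np.sin(D[:,6]))<.01]; print(len(D))
s1=D[:,4];s2=s1+D[:,5];s3=np.pi+D[:,2]
o=np.zeros(len(D));i=o+1
M=np.r_[np.c_[np.sin(s1),np.sin(s2),np.sin(s3),i,o],np.c_[np.cos(s1),np.cos(s2),np.cos(s3),o,i]]
x,res,rk,_=np.linalg.lstsq(M,np.r_[D[:,0],D[:,1]],rcond=None);print(x,res,rk)
L=x[2]
for ph in (120,130,140,160,170,180,190):
    p,R=upright(PAD[1],ph,0); print(ph,p-R[:,0]*L)
```

```text
[[ 0.5    0.1    0.    -0.138  0.371  1.86  -0.     0.91  -1.709]
 [ 0.5    0.1    0.3   -0.113  0.526  1.622 -0.035  1.292 -1.669]
 [ 0.5    0.1    0.6   -0.096  0.705  1.4   -0.055  1.634 -1.654]
 [ 0.5    0.1    0.9   -0.086  0.892  1.2   -0.073  1.947 -1.651]
 [ 0.5    0.25   0.    -0.138  0.188  1.683 -0.     1.27  -1.709]
 [ 0.5    0.25   0.3   -0.113  0.368  1.469 -0.033  1.603 -1.68 ]]
6
[ 0.58225326  0.43288757  0.09551666 -0.02587087 -0.09551666] [] 4
120 [ 0.48745471 -0.17720359  0.10480397]
130 [ 0.49886478 -0.16921417  0.10480397]
140 [ 0.50871417 -0.15936478  0.10480397]
160 [ 0.52259029 -0.13533063  0.10480397]
170 [ 0.52619541 -0.12187612  0.10480397]
180 [ 0.52740942 -0.108       0.10480397]
190 [ 0.52619541 -0.09412388  0.10480397]
```

Run:
```python
from lib import *
M=[];b=[]
for r in (.5,.6,.7):
  for z in (.1,.25):
    for t in (0,.3,.6,.9):
      P=np.array([r,0,z]);R=Ry(t)@RT; q=inverse_kinematics(P,R)
      if q is None: continue
      s1=q[1];s2=s1+q[2];Z=Rz(q[0])
      cols=[Z@[np.sin(s1),0,np.cos(s1)],Z@[np.sin(s2),0,np.cos(s2)],R[:,0],Z@[1,0,0],Z@[0,1,0],[0,0,1],Z@[np.cos(s2),0,-np.sin(s2)]]
      M.append(np.array(cols).T);b.append(P)
x,res,rk,_=np.linalg.lstsq(np.vstack(M),np.hstack(b),rcond=None);print(x.round(4),res,rk)
L=x[2]
for k in (0,1):
 for ph in (110,120,130,140,160,170,180,190):
    p,R=upright(PAD[k],ph,0); print(k,ph,p-R[:,0]*L)
```

```text
[ 0.6111  0.4336  0.3813 -0.      0.0689  0.2665  0.1122] [3.30173388e-30] 7
0 110 [ 0.49075829 -0.54402816  0.17878153]
0 120 [ 0.54699871 -0.51780282  0.17878153]
0 130 [ 0.59783074 -0.48220985  0.17878153]
0 140 [ 0.64170985 -0.43833074  0.17878153]
0 160 [ 0.70352816 -0.33125829  0.17878153]
0 170 [ 0.71958903 -0.2713183   0.17878153]
0 180 [ 0.72499743 -0.2095      0.17878153]
0 190 [ 0.71958903 -0.1476817   0.17878153]
1 110 [ 0.56925829 -0.44252816  0.17878153]
1 120 [ 0.62549871 -0.41630282  0.17878153]
1 130 [ 0.67633074 -0.38070985  0.17878153]
1 140 [ 0.72020985 -0.33683074  0.17878153]
1 160 [ 0.78202816 -0.22975829  0.17878153]
1 170 [ 0.79808903 -0.1698183   0.17878153]
1 180 [ 0.80349743 -0.108       0.17878153]
1 190 [ 0.79808903 -0.0461817   0.17878153]
```

View pics/t17.png

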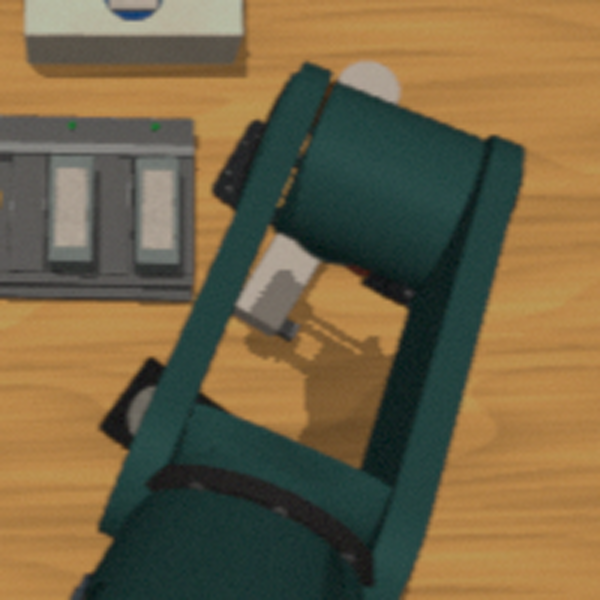

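Run:
```python
from lib import *
T=(.4548,-.0985); ph=120
print([inverse_kinematics(*upright(T,ph,d)) for d in (.15,0)])
move_pose(*upright(T,ph,.15)); settle(); print(current_width(),current_ee_pos(),current_t())
snap("scene","s19.png",(120,120,440,320),2.5); snap("top","t19.png",(300,100,500,300),3)
```

```text
[array([-0.66305852,  0.84965598,  1.3340039 ,  0.4620766 ,  2.19403979,
       -1.18366132]), array([-0.66305852,  1.05159312,  1.32703301,  0.41297365,  2.01728544,
       -1.27956313])]
0.05005609596557426 [ 0.44874416 -0.0875062   0.23058197] 59.95
```

View pics/s19.png

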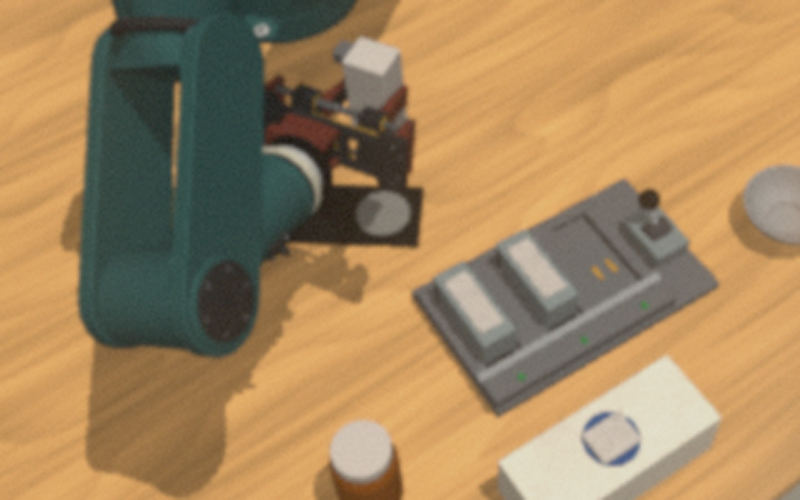

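View pics/t19.png

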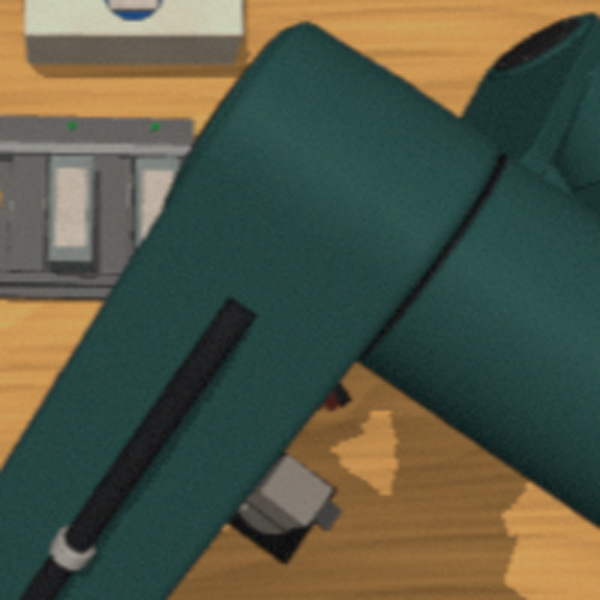

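Run:
```python
from lib import *
T=(.4548,-.0985); ph=120
print(toplane(cam("top"),unc([(290,488)],(300,100),3),.14))
p,R=upright(T,ph,.03);print(move_linear(p,R,vel=.1,until_force=10)); settle(); print(current_force(),1000*(current_ee_pos()-p),current_width())
snap("scene","s20.png",(120,120,440,320),2.5)
```

```text
[[ 0.37043954 -0.20493582  0.14      ]]
False
[-0.39067359 -0.30202266 -3.66842253] [ 0.1101885  -0.09102284  0.33063824] 0.049858512706491206
```

View pics/s20.png

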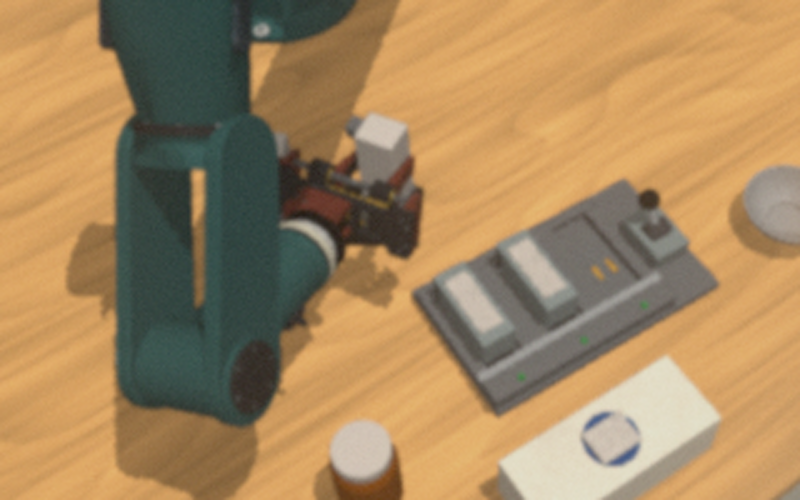

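Run:
```python
from lib import *
T=(.4548,-.0985); ph=120
p,R=upright(T,ph,.006);print(move_linear(p,R,vel=.04,until_force=5)); settle(); print(current_force(),1000*(current_ee_pos()-p))
p,R=upright(T,ph,-.004);print(move_linear(p,R,vel=.015,until_force=5)); settle(); print(current_force(),1000*(current_ee_pos()-p),current_width())
snap("scene","s21.png",(120,120,440,320),2.5)
```

```text
False
[ 0.6002762   0.13188232 -3.10833799] [ 0.07117712 -0.06749849  0.17816212]
True
[ 1.21775617 -1.60785195  5.97340809] [ 6.90519054e-02 -1.38605959e-04  4.16387101e+00] 0.049398741338951474
```

View pics/s21.png

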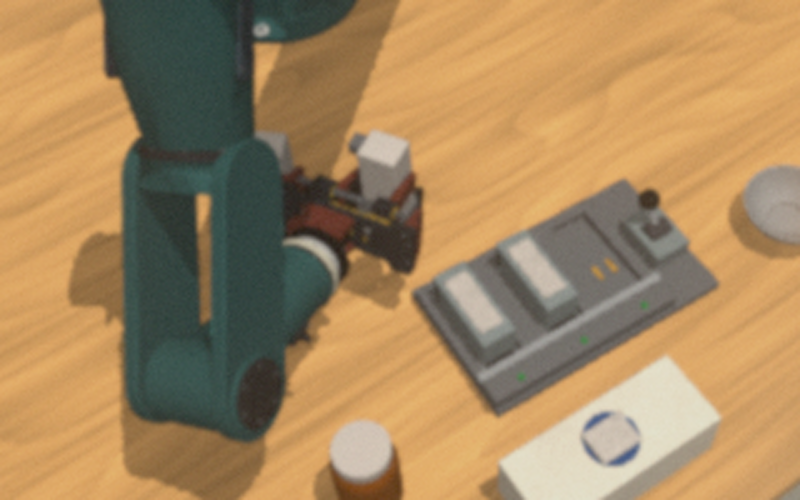

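Run:
```python
from lib import *
import pickle
release(); settle()
p=np.array(current_ee_pos());R=np.array(current_ee_rot())
print(move_linear(p-R[:,0]*.09,R,vel=.08,until_force=15)); settle()
p=np.array(current_ee_pos()); move_linear(p+[0.02,0,.17],R,vel=.2); 
move_pose([.62,.0,.28],down(0)); settle(); print(current_t())
C=cam("wrist"); pickle.dump(C,open("C22.pkl","wb")); snap("wrist","w22.png"); snap("scene","s22.png",(120,120,440,320),2.5); snap("top","t22.png",(300,100,500,300),3)
```

```text
False
68.2083
```

View pics/s22.png

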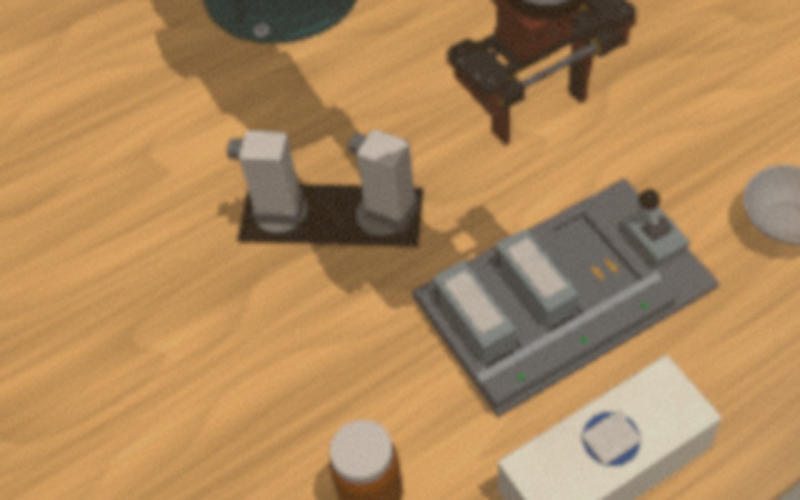

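View pics/t22.png

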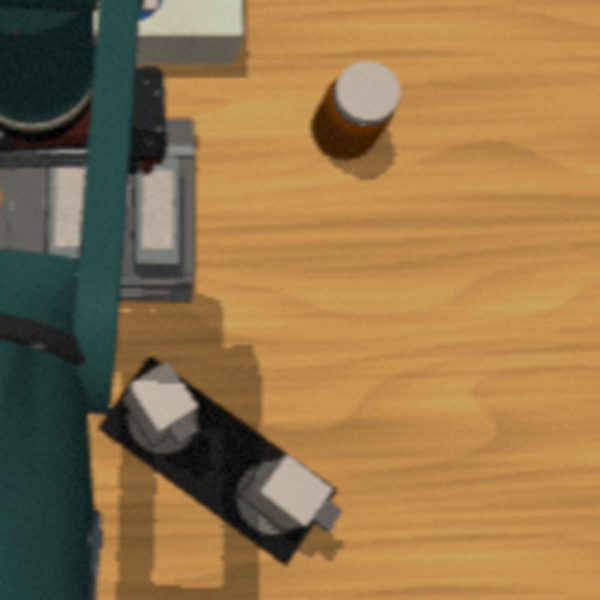

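View pics/w22.png

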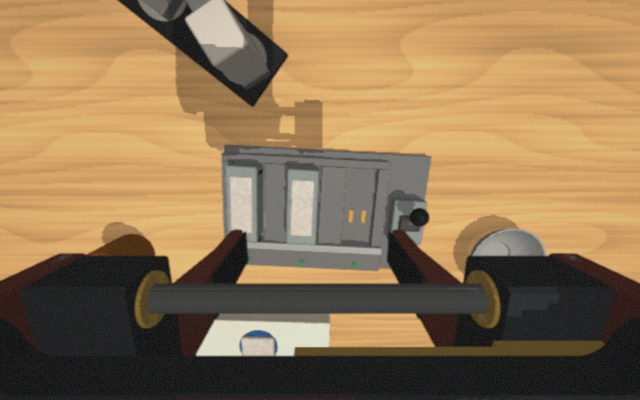

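Run:
```python
from lib import *
import pickle
print("A",toplane(cam("top"),unc([(163,398)],(300,100),3),.14))
obs=[(pickle.load(open("C1.pkl","rb")),unc([(470,265)],(330,45),3.3)),(cam("top"),unc([(110,278)],(250,120),6)),(pickle.load(open("C22.pkl","rb")),np.array([[419,217.]])),(cam("scene"),unc([(600,98)],(260,180),5))]
f=lambda P:np.hstack([(proj(C,P)-uv).ravel() for C,uv in obs])
r=least_squares(f,[.66,.135,.08]);print(r.x,r.fun.round(1)); print(Rz(CY).T@(r.x-np.r_[CH,0]))
print("blk",toplane(obs[0][0],unc([(338,228),(468,232),(450,432),(318,430)],(330,45),3.3),.035))
```

```text
A [[ 0.45229935 -0.09941778  0.14      ]]
[0.66252593 0.13604636 0.07767312] [-0.   0.2 -0.2 -0.1  0.2 -0.2 -0.6 -0.1]
[-0.00151864  0.15990249  0.07767312]
blk [[0.64793368 0.11303093 0.035     ]
 [0.65137179 0.15725606 0.035     ]
 [0.71981579 0.15705395 0.035     ]
 [0.7168046  0.10970982 0.035     ]]
```

Run:
```python
from lib import *
close_gripper(10)
W=lambda x,z:np.r_[CH,0]+Rz(CY)@np.array([x,.160,z]); R=down(CY)
move_pose(W(-.045,.17),R); settle()
print(move_linear(W(-.045,.058),R,vel=.1,until_force=8)); settle()
for xt in (.0,.015,.045):
    h=move_linear(W(xt,.058),R,vel=.03,until_force=14); print(xt,h,Rz(CY).T@(current_ee_pos()-np.r_[CH,0]),current_force())
    if h: break
settle(); print(current_force())
snap("scene","s23.png",(340,160,480,265),5.5)
```

```text
False
0.0 False [1.28502132e-04 1.59946446e-01 5.80132139e-02] [-0.76416624 -0.03796415  0.56939934]
0.015 False [0.01511699 0.15999586 0.05781949] [-1.35755066  0.16479378 -0.34487901]
0.045 True [0.01513619 0.16008204 0.0570846 ] [-1.79266066  1.31514271  3.48590367]
[-1.0966556   1.08141235  3.65920877]
```

View pics/s23.png

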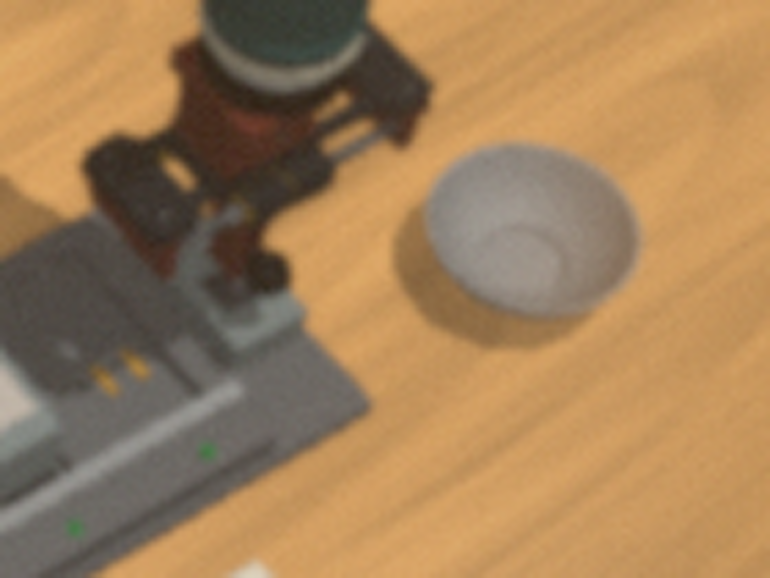

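Run:
```python
from lib import *
W=lambda x,z:np.r_[CH,0]+Rz(CY)@np.array([x,.160,z]); R=down(CY)
move_linear(W(.008,.058),R,vel=.05);move_linear(W(.008,.066),R,vel=.05)
for xt in (.015,.05):
    h=move_linear(W(xt,.066),R,vel=.02,until_force=14); print(xt,h,Rz(CY).T@(current_ee_pos()-np.r_[CH,0]),current_force())
settle(); print(current_force())
snap("scene","s24.png",(340,160,480,265),5.5)
```

```text
0.015 False [0.015053   0.15995707 0.06584089] [ 0.28768354 -0.59021618 -0.9428092 ]
0.05 True [0.0159374  0.15996087 0.06519832] [-0.68009312 -0.41497093  0.1137322 ]
[-0.00998045  0.07188928 -0.62258289]
```

View pics/s24.png

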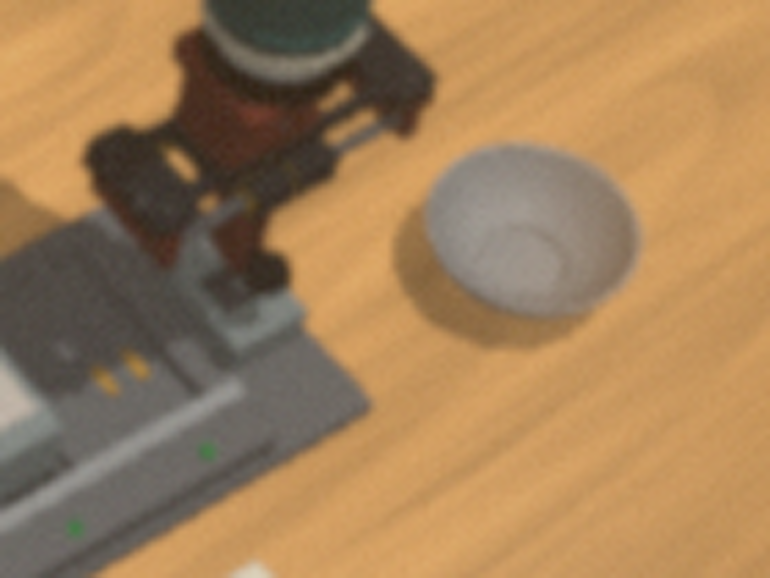

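Run:
```python
from lib import *
import pickle
W=lambda x,z:np.r_[CH,0]+Rz(CY)@np.array([x,.160,z]); R=down(CY)
move_linear(W(-.03,.07),R,vel=.08);move_linear(W(-.03,.2),R,vel=.2)
move_pose([.74,.08,.22],R); settle()
C=cam("wrist"); pickle.dump(C,open("C25.pkl","wb")); snap("wrist","w25.png",(290,40,490,220),4)
snap("scene","s25.png",(340,160,480,265),5.5); print(current_t())
```

```text
79.6417
```

View pics/w25.png

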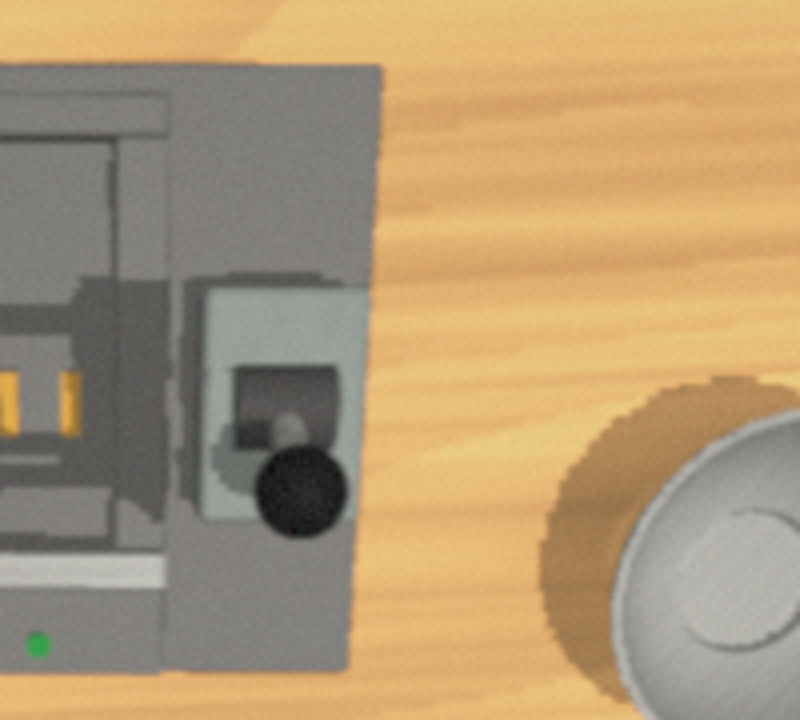

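View pics/s25.png

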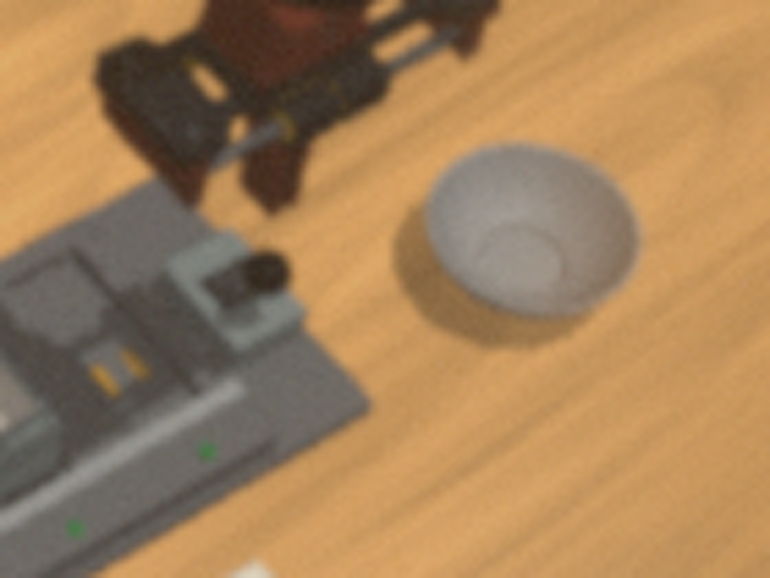

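Run:
```python
from lib import *
import pickle
C=pickle.load(open("C25.pkl","rb"))
obs=[(C,unc([(301,491)],(290,40),4)),(cam("scene"),unc([(267,272)],(340,160),5.5))]
f=lambda P:np.hstack([(proj(C,P)-uv).ravel() for C,uv in obs])
r=least_squares(f,[.66,.135,.08]);print(r.x,r.fun.round(1)); b=Rz(CY).T@(r.x-np.r_[CH,0]);print(b)
off=np.array([-.0015,.0777]); d=np.hypot(*(b[[0,2]]-off)); print("chord",d,"angle",2*np.arcsin(d/2/.045))
snap("top","t26.png",(240,110,440,300),3.5); snap("scene","s26.png",(200,130,460,330),3)
```

```text
[0.70508794 0.13390544 0.07656774] [ 0.1  0.  -0.2  0. ]
[0.04109676 0.16009176 0.07656774]
chord 0.04261180387955622 angle 0.9864398462806135
```

View pics/s26.png

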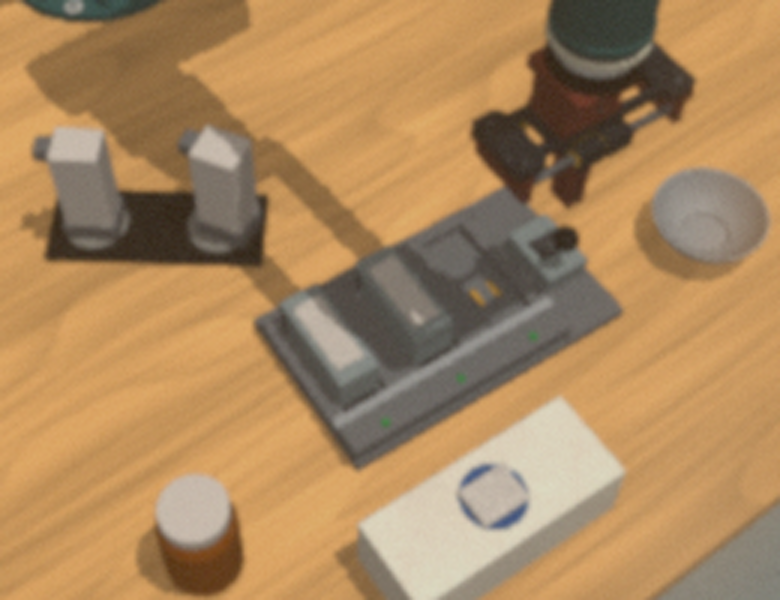

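Run:
```python
from lib import *
import pickle
C=pickle.load(open("C10.pkl","rb"))
pk=np.array([[-55,22,62],[55,22,62],[55,-22,62],[-55,-22,62]])*.001
for n,uv,y in (("bay0",[(226,100),(235,381),(130,381),(113,101)],-.085),("bay1",[(446,101),(436,383),(334,384),(334,101)],0)):
    v,r=fit(C,pk,unc(uv,(200,30),2.6),[.65,y,0]); print(n,Rz(CY).T@(np.r_[v[:2]-CH,0])-[0,y,0],v[2]-CY,abs(r).max())
print(current_force(),current_t()); close_job()
```

```text
bay0 [-0.00092912 -0.00031297  0.        ] 0.0024209012826442097 1.7252777176708776
bay1 [-0.00033993 -0.00135298  0.        ] 0.008746826925088894 1.2046617255750505
[ 0.27986198  0.41234761 -0.11862207] 79.7417
the job is handed in; nothing more can be done
```

The job is handed in at about 80 s of the 208 s allowed. Both packs I could see are loaded, both dispensers are standing on pads, and the lever was pushed on last. Nothing had gone wrong in my last checks.

- **Packs:** Only two packs showed in the pictures. They went into bay 0 and bay 1, tongue first under the lip and then swung down flat. Camera fits put each within about 1.5 mm and 0.01 rad of its seat. Those fits assume the packs are level, and I did not measure tilt. They looked flat, and the bay fits date from before the dispensers were moved. The final picture showed both packs still in place.
- **Dispensers:** Both are upright. One is about 5 mm and the other about 9 mm off its pad centre, against a limit of 30 mm. I placed the second one off-centre on purpose, so the gripper would clear its neighbour.
- **Switch:** The first push stopped early on contact force, so I repeated it slightly higher. The lever tip then measured about 0.99 rad from where it started.
- **Dish and jar:** I never touched either, and both looked unmoved. The arm was clear of everything when I handed in.

The wrist and top cameras disagreed by 2–4 mm on some positions. I used contact force for the end-wall and pad contacts to cover that. I saw no knocked pack and no slip of the grip.

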